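Screw the jar lids home in the bar clamp and crate the jars

TASK

Close up the screw jars for the night: their lids are loose. One jar at a time, stand it on the board between the jaws of the yellow clamp, slide the jaw up until it grips the jar firmly, twist the lid fully home (clockwise), then back the jaw off and stand the jar upright in the low wooden crate. Do it for every jar there is, turn lids only on a jar standing in the clamp, leave the other things on the bench where they lie, and leave the clamp open wide enough for the next jar.

Things in the scene. Friction and masses are not known exactly. Their poses are not given: they have to be found in the camera images.
- jar_a: Shortest of up to three glass jars of screws (one may be absent), about 0.4 kg with lid, upright, 88 mm tall over its lid; straight glass wall 62 mm in diameter from the base up to 52 mm, then a narrower shoulder and the lid. Origin: centre of its underside, z up. A small paper label is on its +x side.
- jar_a_lid (a joint): Turn of this jar's lid on its thread, rad: 0 = screwed fully home against its stop, grows as it unscrews (counter-clockwise seen from above), 2.0 = loosest; captive, it never comes off and does not rise. Found loose, between 0.8 and 1.6. About 0.14 N m of friction, more than an unclamped jar's drag on the bench.
- jar_a_lid_top (a point): Centre of the top of this jar's knurled steel lid, 64 mm in diameter, 20 mm high, with a strip of paper tape across one half of its top.
- jar_b: Middle of up to three glass jars of screws (one may be absent), about 0.4 kg with lid, upright, 97 mm tall over its lid; straight glass wall 64 mm in diameter from the base up to 61 mm, then a narrower shoulder and the lid. Origin: centre of its underside, z up. A small paper label is on its +x side.
- jar_b_lid (a joint): Turn of this jar's lid on its thread, rad: 0 = screwed fully home against its stop, grows as it unscrews (counter-clockwise seen from above), 2.0 = loosest; captive, it never comes off and does not rise. Found loose, between 0.8 and 1.6. About 0.14 N m of friction, more than an unclamped jar's drag on the bench.
- jar_b_lid_top (a point): Centre of the top of this jar's knurled steel lid, 66 mm in diameter, 20 mm high, with a strip of paper tape across one half of its top.
- jar_c: Tallest of up to three glass jars of screws (one may be absent), about 0.4 kg with lid, upright, 106 mm tall over its lid; straight glass wall 66 mm in diameter from the base up to 70 mm, then a narrower shoulder and the lid. Origin: centre of its underside, z up. A small paper label is on its +x side.
- jar_c_lid (a joint): Turn of this jar's lid on its thread, rad: 0 = screwed fully home against its stop, grows as it unscrews (counter-clockwise seen from above), 2.0 = loosest; captive, it never comes off and does not rise. Found loose, between 0.8 and 1.6. About 0.14 N m of friction, more than an unclamped jar's drag on the bench.
- jar_c_lid_top (a point): Centre of the top of this jar's knurled steel lid, 68 mm in diameter, 20 mm high, with a strip of paper tape across one half of its top.
- clamp: The clamp's plywood base board, 330 x 130 x 18 mm, fixed to the bench; the yellow clamp's steel bar is let in flush with its top. Origin on the bench under the seat; +x points along the bar towards the fixed jaw, -x is the way the sliding jaw opens; the board reaches from x = -220 to +110 mm.
- clamp_vjaw: Fixed jaw of the clamp. Origin: apex of its V, at the board's top, 37 mm along the clamp's x from its origin. It is a yellow block with a rubber-lined V opening towards -x, 62 mm tall above the board and 62 mm wide, its two cheeks at 30 degrees to the cross line, front edges 15 mm before the apex. A jar of radius R pressed into it has its axis 1.155 R before the apex.
- clamp_seat (a point): Point on the board's top (18 mm above the bench, clamp x = 0, y = 0) where the axis of a 64 mm jar stands when held in the V. Jars are stood on the board, between the jaws.
- jaw (a joint): Sliding jaw, m: distance of its flat, unpressed face from the plane of the V's front edges (the face is at clamp x = 22 mm - value). 0 = shut, 0.11 = fully open, found anywhere; 2.155 R - 15 mm when it just touches a jar of radius R in the V, 3 mm less when gripping hard. It slides with 9 N of friction and stays, still gripping, where it is left: pushed up with 18 N it goes on pressing with 9 N.
- jaw_pad: Thick soft rubber pad that faces the sliding jaw, 46 mm wide, 12 mm thick, its top 79 mm above the bench; gives by 1 mm for each 3 N. Origin: middle of its flat face's lower edge, 19 mm above the bench, axes as the clamp's.
- jaw_grip (a point): Grip point of the black upright handle at the back of the sliding jaw, 78 mm behind its face; the handle is 16 mm thick along the bar, 28 mm across, stands from 59 to 126 mm above the bench, and this point is 104 mm above the bench. The yellow head below it is 40 mm tall.
- crate: Low open wooden crate, fixed, 330 mm (its x) x 150 mm (its y) x 36 mm high, walls and floor 9 mm thick (inner floor 9 mm above the bench). Origin: centre of its underside.
- screwdriver: Red screwdriver, 200 mm, lying on the bench, loose bystander.
- wrench: Chrome wrench, 200 mm, lying on the bench, loose bystander.
- tape_roll: Roll of paper tape, 84 mm across, 24 mm high, loose bystander.
Things that resemble listed ones, but are neither listed nor needed, are in the scene too. Leave any green look-alike of the jar_b alone.

How it is judged:
By the outcome, as a careful person would: the job done as asked, in the order asked, and still so for the second after the job is handed in, with the robot touching nothing.
Of jar_a, jar_b, jar_c only 2 to 3 are there at a start; the rules pass over those that are not, and their reading is None.
At some moment in a run one of jar_a, jar_b, jar_c may be knocked a few centimetres aside while the robot is not near it.
It also fails if it takes over 210 s, if anything falls off the work surface, if the arm or the gripper's body presses on something with over 40 N, if the wrist force passes 120 N, or if a joint passes its speed limit or range.

ROBOT

A 6-joint arm with a two-finger parallel gripper is mounted at the origin on the work surface. World frame = base frame: x ahead of the robot, y to its left, z up, the work surface at z = 0. Lengths are in m, angles in degrees, forces in N, time in s.
With the tool pointing down it reaches from about 0.375 to 0.9 m from the base axis. Payload 3.1 kg.
Tool frame: the origin (TCP) lies at the very end of the fingers, on their centre line; the grasp point (between the pads) lies 19 mm behind it; z points along the fingers, y is the line along which they close (so a half turn about z gives the same grasp; the last joint's range is limited). The gripper opens to 87 mm and grips with 3 to 60 N. Pads are 19 mm wide; open, the fingers measure 117 mm over their backs; the gripper's body (75 mm by 190 mm) begins 51 mm behind the grasp point.
Start: joints at [55.892, 30.224, 82.088, -0, 67.689, -10.227], TCP at [0.253, 0.571, 0.194] pointing down, gripper open.
Joint ranges: [-176.69, 176.69], [-43.24, 126.21], [12.49, 139.97], [-82, 262], [0, 151.66], [-163.58, 163.58]. Speed limits (degrees/s): [159.86, 159.86, 180, 180, 180, 180].

INTERFACE

Orientations are given as a 3x3 rotation matrix whose columns are the frame's x, y, z axes.
In Python, from rig import readout, viewer, ticket gives the robot as it stands.
- The arm moves only by the tool send_rows, never from a script. Its argument "moves" is a list of rows, each a list of 6 numbers: the shift along the tool's x, y, z in units of 250 mm (1.0 is 250 mm), then the turn, a rotation vector about the tool's x, y, z in units of 90 degrees (1.0 is 90 degrees). A call has 1 to 12 rows; each row is the pose to reach, as a shift and turn from the pose commanded when the call began, along the tool's axes at that moment; what a row does not reach only later rows make up. A row lasts 1/10 s, in which the tool goes at most 50 mm and 8.59 degrees, less where a joint would pass 70% of its speed; a pose out of reach is approached as far as the arm can. A call with a number of a shift or a turn outside -1 to 1 is refused whole. A call with a gripper value outside its range is refused whole. "grip" is the opening, from 0 (shut) to 1 (fully open), set as the call begins (left out, the last holds). The fingers move at their own pace and stop on an object; the grip force is fixed at half the most. Time passes only in rows, so rows that repeat a pose let the fingers close. It gives the time, the measured TCP pose, the force, the opening and the grip force at its end, in the units of the state.
- readout.read_state(): the state, without advancing time (a new reading comes with each control period).
- viewer.capture(name): name is "scene" or "top"; returns (picture, depth): 400x640x3 uint8, red, green, blue; 400x640 float32, m along the optical axis (not along the pixel's ray), 0 where there is no reading.
- viewer.camera_info(name): a dict with "fx", "fy", "cx", "cy" (pixels), "R" (3x3) and "t" (3): a world point X has camera coordinates R X + t. Camera axes: x right, y down, z forward; pixel columns grow to the right and rows downward; lengths in m; the calibration is good to about 2 mm. A picture is of the moment at which its call begins. camera_info takes no time and is no camera call.
- ticket.hand_in(): hands the job in; it is judged then, once.
The state is a dict: "time_s": time; "joint_positions": joint angles; "qvel": joint speeds; "tau": joint torques, N m; "position": TCP position; "tcp_rot": TCP orientation; "force": force on the tool from outside, world axes, zero at the start; "moment": the same for the moment, N m; "opening": opening from 0.0 (shut) to 1.0 (fully open); "grasp_force": force on a finger pad.
Only numpy, scipy, OpenCV 4.12 (cv2) and the standard library are available. Lean on these libraries where they do the work, as an engineer would, in place of code of your own. Each camera call takes 0.05 s, during which the arm holds its last target. There are 200 camera calls.

## Working session

There is one attempt and no reset: what is moved stays moved. The work goes in short steps, Python scripts to look and compute and a tool call to move; the robot and the scene stay as the last step left them, time stands still between calls to the robot, and variables do not carry over. Pictures are saved under pics/ and viewed, at most 14 in all, crops included, and the job is handed in when it is done.

Besides the shell and the picture viewer there is one more tool, called after ">>>" as name(argument=value, ...), one argument or row to a line, values as JSON. send_rows: Moves the arm, as the interface text tells. Shifts and turns lie within -1 to 1; 1 stands for 250 mm of shift or 90 degrees of turn. Its arguments: {"type":"object","properties":{"moves":{"type":"array"},"grip":{"type":"number"}},"required":["moves"]}

```bash
ls; mkdir -p pics; cat > h.py <<'E'
import numpy as np, cv2
from rig import readout, viewer, ticket
def cap(n,f=None):
    p,d=viewer.capture(n); 
    if f: cv2.imwrite('pics/'+f,p[:,:,::-1])
    return p,d,viewer.camera_info(n)
def ray(ci,u,v,z):
    R=np.array(ci['R']);t=np.array(ci['t']);c=-R.T@t
    d=R.T@np.array([(u-ci['cx'])/ci['fx'],(v-ci['cy'])/ci['fy'],1]); return c+d*(z-c[2])/d[2]
def pts(ci,d):
    v,u=np.mgrid[:d.shape[0],:d.shape[1]]
    X=np.stack([(u-ci['cx'])/ci['fx']*d,(v-ci['cy'])/ci['fy']*d,d],-1)
    return (X-np.array(ci['t']))@np.array(ci['R'])
def proj(ci,X):
    c=np.array(ci['R'])@np.array(X)+np.array(ci['t']); return ci['fx']*c[0]/c[2]+ci['cx'],ci['fy']*c[1]/c[2]+ci['cy']
E
python3 - <<'E'
from h import *
for n in('top','scene'):
    p,d,ci=cap(n,n+'0.png'); print(n,ci,np.percentile(d[d>0],[0,50,100]))
s=readout.read_state(); print(s)
E
```

```text
pics
top {'fx': 484.0067511255727, 'fy': 484.0067511255727, 'cx': 318.39981774209724, 'cy': 200.03150794536765, 'R': array([[-0.00116602, -0.99999747, -0.00192155],
       [-0.99648617,  0.00132285, -0.08374704],
       [ 0.08374937,  0.00181715, -0.99648519]]), 't': array([-0.05096822,  0.55804349,  1.29877817])} [0.71458298 1.33311129 2.19468522]
scene {'fx': 428.41499306273784, 'fy': 428.41499306273784, 'cx': 320.6460359978459, 'cy': 196.31672599844072, 'R': array([[ 0.68629895,  0.72727098, -0.00840717],
       [ 0.46431484, -0.44699552, -0.76459579],
       [-0.5598263 ,  0.52083772, -0.64445527]]), 't': array([-0.35351192, -0.19876608,  1.66285392])} [0.80195367 1.68603015 3.99997282]
{'time_s': 0.1, 'joint_positions': array([ 5.58919320e+01,  3.02738160e+01,  8.21479938e+01, -3.01983719e-04,
        6.76887484e+01, -1.02271482e+01]), 'qvel': array([-0.00701198, -0.11639798, -0.17994783,  0.04086749, -0.08017923,
       -0.15373184]), 'tau': array([ 3.77465749e-04, -4.40986240e+01, -1.77151698e+01,  6.35508145e-02,
        5.33925625e-02, -5.60200419e-05]), 'position': array([0.25259695, 0.57091529, 0.19267348]), 'tcp_rot': array([[-9.14389452e-01,  4.04834248e-01, -1.07799917e-03],
       [ 4.04835543e-01,  9.14388113e-01, -1.60041074e-03],
       [ 3.37808550e-04, -1.89981108e-03, -9.99998138e-01]]), 'force': array([ 0.18419813, -0.89012837,  0.91228288]), 'moment': array([ 7.82228890e-03,  4.97009137e-05, -2.19922898e-02]), 'grasp_force': 0.0, 'opening': 1.0034509009532229}
```

View pics/top0.png

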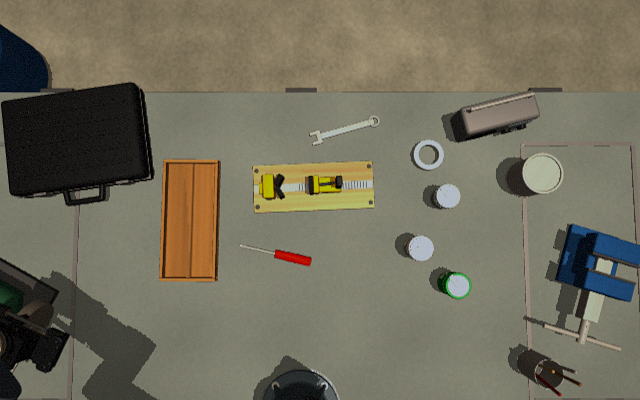

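View pics/scene0.png

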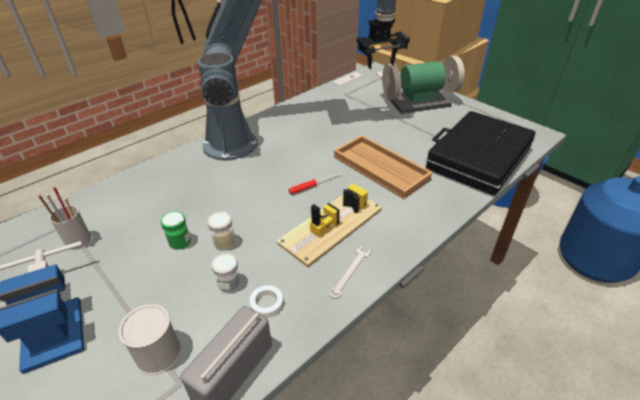

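The top view shows two steel-lidded jars at (447,196) and (420,248), a green look-alike at (456,285), the clamp at about (313,187) with its V on the left (+y), and the crate at (189,220). The grey can at (543,174) is too big to be a jar. Next I measure these.

```bash
python3 - <<'E'
from h import *
p,d,ci=cap('top'); P=pts(ci,d); Z=P[...,2]
hsv=cv2.cvtColor(p,cv2.COLOR_RGB2HSV)
for u,v in((447,196),(420,248),(456,285)):
    w=np.zeros(Z.shape,bool); w[v-25:v+26,u-25:u+26]=1
    zt=np.median(Z[v-3:v+4,u-3:u+4]); m=w&(abs(Z-zt)<.006)
    q=P[m]; (c,r)=cv2.minEnclosingCircle(q[:,:2].astype(np.float32)); print('lid',u,v,zt,q.mean(0),c,r,m.sum(),'diam by area',2*np.sqrt(m.sum()/np.pi)*d[v,u]/ci['fx'])
# board: height 18mm & wood
w=np.zeros(Z.shape,bool); w[140:230,235:395]=1
m=w&(hsv[...,0]>10)&(hsv[...,0]<32)&(hsv[...,1]>50)
cs,_=cv2.findContours(m.astype(np.uint8),0,2); c=max(cs,key=cv2.contourArea)
r=cv2.minAreaRect(c); 
B=np.array([ray(ci,*k,.018)for k in cv2.boxPoints(r)]);print('board',B.round(4).tolist(),B.mean(0),np.linalg.norm(np.diff(B,axis=0),axis=1))
w[:]=0;w[140:300,145:235]=1
m=w&(hsv[...,0]>3)&(hsv[...,0]<22)&(hsv[...,1]>80)
cs,_=cv2.findContours(m.astype(np.uint8),0,2); c=max(cs,key=cv2.contourArea)
r=cv2.minAreaRect(c)
B=np.array([ray(ci,*k,.036)for k in cv2.boxPoints(r)]);print('crate',B.round(4).tolist(),B.mean(0),np.linalg.norm(np.diff(B,axis=0),axis=1))
S=d[140:230,235:395];ZZ=Z[170:200:2,255:380:3]
print((ZZ*1000).round().astype(int)[::2])
k=np.hstack([cv2.resize(p[150:230,240:390,::-1],None,fx=5,fy=5,interpolation=2)]);cv2.imwrite('pics/clamp.png',k)
k=cv2.resize(p[170:310,390:490,::-1],None,fx=4,fy=4,interpolation=2);cv2.imwrite('pics/jars.png',k)
E
```

```text
lid 447 196 0.09075746534101961 [ 0.56250175 -0.38723168  0.09033463] (0.5632253289222717, -0.3870222270488739) 0.033082544803619385 471 diam by area 0.06365326831666077
lid 420 248 0.09964223320162907 [ 0.42741938 -0.31230298  0.09934033] (0.4274585545063019, -0.311756432056427) 0.033954307436943054 519 diam by area 0.0655500249278639
lid 456 285 0.10032650577038016 [ 0.33306119 -0.40492908  0.09934227] (0.3323473036289215, -0.4051072597503662) 0.03352177515625954 525 diam by area 0.06554832001122944
board [[0.656, 0.1331, 0.018], [0.6697, -0.2008, 0.018], [0.5367, -0.2049, 0.018], [0.5231, 0.1261, 0.018]] [ 0.59635738 -0.03661574  0.018     ] [0.33411577 0.13307803 0.33132977]
crate [[0.3407, 0.3753, 0.036], [0.6738, 0.3753, 0.036], [0.6693, 0.2157, 0.036], [0.3364, 0.2191, 0.036]] [0.50503831 0.29633986 0.036     ] [0.33308978 0.15962726 0.3328483 ]
[[  22   20   19 1341   21   18   24   19   19   17   22   17   23   16
    22   19   17   21   20   20   17   20   24   19   19   16   22   27
    19   24   20   21   24   16   18   18   21   20   20   18   -2    2]
 [  23   20   16  
[... 801 characters left out ...]
23   15   21   21   21   17   24   24   -2    3]
 [  22   22   36   84   84   80   80   79   77   19   18   16   23   21
    18   28   18   18   80   78   84   82   60   63   59   59   59   55
    59   22   16   17   24   19   20   21   19   23   21   21    2    0]
 [  16   19   27   86   83   80   82   20   80   86   19   23   24   19
  1341   25   22   22   18   50   45   38   18   21   15   21   21   18
    23   22   23   19   24 1341   21   22   17   19   20   16    1    3]
 [  18   18   21   80   72   70   66   20   12   44   22   20   18   23
    24   20   21   19   22   20   22   18   18   19   18   21   22   20
    20   22   19   26   18   19   16   19   16   18   20   19    0    0]]
```

View pics/clamp.png

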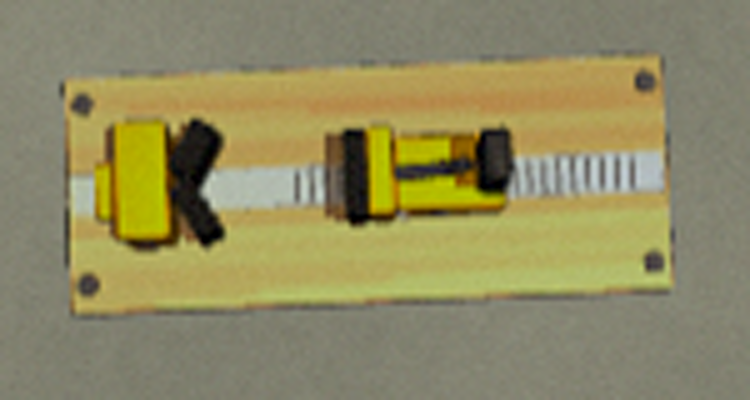

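View pics/jars.png

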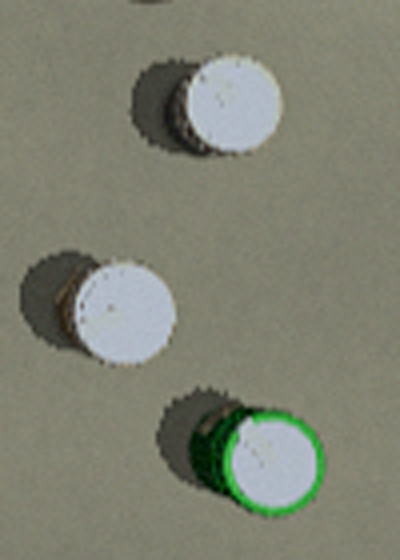

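The lid heights (91 and 100 mm, about 2 mm high on both) and diameters match jar_a at (447,196) and jar_b at (420,248). The green-bodied jar at (456,285) is the look-alike, and there is no jar_c. In the enlarged crop both steel lids are plain and only the third has a green rim. Next I measure the jaw handle and pad.

```bash
cat >> h.py <<'E'
XH=np.array([-.041,.99916]);YH=np.array([-.99916,-.041]);O=np.array([.5941,.0184])
def clampxy(q): r=np.asarray(q)[...,:2]-O; return np.stack([r@XH,r@YH],-1)
def look(ext=True):
    p,d,ci=cap('top');P=pts(ci,d);C=clampxy(P);Z=P[...,2]
    w=(abs(C[...,1])<.045)&(C[...,0]>-.24)&(C[...,0]<.1)
    m=(w&(Z>.11)&(Z<.14)&(p.max(2)<70)).astype(np.uint8)
    v,u=np.nonzero(m)
    if len(u):
        q=np.array([ray(ci,a,b,.126) for a,b in zip(u,v)]);c=clampxy(q)
        print('handle',len(u),(c.min(0)/2+c.max(0)/2).round(4),np.ptp(c,axis=0).round(4),'mean',c.mean(0).round(4),'world',q.mean(0).round(4))
    n=(w&(Z>.07)&(Z<.09)&(C[...,0]<.03)&(p.max(2)<70)); c=C[n]
    if len(c): print('pad x range',np.percentile(c[:,0],[2,98]).round(4),'y',np.percentile(c[:,1],[2,50,98]).round(4))
    n=w&(Z>.07)&(Z<.09)&(C[...,0]>.03)&(p[...,0]>120); c=C[n]; print('vjaw',np.percentile(c,[2,98],axis=0).round(4).tolist())
    # bright lids
    m=((p.min(2)>150)&(Z>.06)&(Z<.14)).astype(np.uint8)
    cs,_=cv2.findContours(m,0,1)
    for k in cs:
        if 200<cv2.contourArea(k)<900:
            (a,b),r=cv2.minEnclosingCircle(k); zt=np.median(Z[int(b)-3:int(b)+4,int(a)-3:int(a)+4]); x=ray(ci,a,b,zt-.0018)
            print('lid px',round(a),round(b),'z',zt.round(4),'xy',x.round(4),'clamp',clampxy(x).round(4),'r',round(r*1.22/ci['fx'],4))
    return p,d,ci
E
python3 -c "
from h import *
look()"
```

```text
handle 70 [-0.122   0.0027] [0.0155 0.0284] mean [-0.1213  0.0022] world [ 0.5968 -0.1028  0.126 ]
pad x range [-0.1149  0.0299] y [-0.0239  0.002   0.0274]
vjaw [[0.0494, -0.0276], [0.0754, 0.0302]]
lid px 458 284 z 0.0997 xy [ 0.3364 -0.4049  0.0979] clamp [-0.4124  0.2749] r 0.0289
lid px 421 248 z 0.0997 xy [ 0.428  -0.3126  0.0979] clamp [-0.324   0.1795] r 0.0319
lid px 448 196 z 0.0903 xy [ 0.5632 -0.388   0.0885] clamp [-0.4048  0.0476] r 0.0301
```

```bash
sed -i 's/O=np.array(\[.5941/O=np.array([.5923/' h.py; cat >> h.py <<'E'
from scipy.spatial.transform import Rotation as Ro
def plan(x,y,z,yaw=2.4,frac=(1,)):
    s=readout.read_state();R=np.array(s['tcp_rot']);p=np.array(s['position'])
    a=np.radians(yaw);Y=np.array([np.cos(a),np.sin(a),0]);Z=np.array([0,0,-1.]);T=np.stack([np.cross(Y,Z),Y,Z],1)
    rv=np.degrees(Ro.from_matrix(R.T@T).as_rotvec());sh=R.T@(np.array([x,y,z])-p)
    print('t',round(s['time_s'],2),'F',np.round(s['force'],1),'->',np.round(sh/.25,3),np.round(rv/90,3))
E
python3 -c "
from h import *
plan(.35,.25,.24)"
```

```text
t 0.2 F [ 0.1  0.4 -0.4] -> [-0.876 -1.017 -0.187] [-0.001  0.     0.708]
```

>>> send_rows(
  moves=[
    [-0.86,-0.99,-0.187,0,0,0.708],
    [-0.86,-0.99,-0.187,0,0,0.708],
    [-0.86,-0.99,-0.187,0,0,0.708],
    [-0.86,-0.99,-0.187,0,0,0.708],
    [-0.86,-0.99,-0.187,0,0,0.708],
    [-0.86,-0.99,-0.187,0,0,0.708],
    [-0.86,-0.99,-0.187,0,0,0.708],
    [-0.86,-0.99,-0.187,0,0,0.708],
    [-0.86,-0.99,-0.187,0,0,0.708],
    [-0.86,-0.99,-0.187,0,0,0.708],
  ],
  grip=1,
)

```text
time_s: 1.2
position: [0.3493, 0.2582, 0.2403]
tcp_rot: [[-0.043, 0.999, -0.0], [0.999, 0.043, 0.0], [0.0, -0.0, -1.0]]
force: [0.3, 0.3, 0.2]
opening: 1.003
grasp_force: 0.0
```

>>> send_rows(
  moves=[
    [-0.98,0.4,0,0,0,0],
    [-0.98,0.4,0,0,0,0],
    [-0.98,0.4,0,0,0,0],
    [-0.98,0.4,0,0,0,0],
    [-0.98,0.4,0,0,0,0],
    [-0.98,0.4,0,0,0,0],
  ],
)

```text
time_s: 1.8
position: [0.4624, 0.0142, 0.2403]
tcp_rot: [[-0.04, 0.999, 0.002], [0.999, 0.04, -0.002], [-0.002, 0.002, -1.0]]
force: [0.3, 0.5, 0.2]
opening: 0.996
grasp_force: 0.0
```

>>> send_rows(
  moves=[
    [-0.98,0.4,0,0,0,0],
    [-0.98,0.4,0,0,0,0],
    [-0.98,0.4,0,0,0,0],
    [-0.98,0.4,0,0,0,0],
    [-0.98,0.4,0,0,0,0],
    [-0.98,0.4,0,0,0,0],
  ],
)

```text
time_s: 2.4
position: [0.5721, -0.2266, 0.2395]
tcp_rot: [[-0.041, 0.999, 0.001], [0.999, 0.041, -0.002], [-0.002, 0.001, -1.0]]
force: [-1.3, -0.0, -1.1]
opening: 1.0
grasp_force: 0.0
```

```bash
python3 -c "
from h import *
look(); plan(.563,-.3878,.15)"
```

```text
handle 69 [-0.1221  0.0009] [0.0155 0.0283] mean [-0.1215  0.0003] world [ 0.597 -0.103  0.126]
pad x range [-0.1155  0.0296] y [-0.0253 -0.0004  0.0254]
vjaw [[0.049, -0.0293], [0.0754, 0.0284]]
lid px 590 318 z 0.101 xy [ 0.2518 -0.7357  0.0992] clamp [-0.7395  0.3712] r 0.0663
lid px 457 285 z 0.0996 xy [ 0.3352 -0.403   0.0978] clamp [-0.4105  0.2742] r 0.03
t 2.45 F [ 1.7 -2.1 -0. ] -> [-0.642 -0.063  0.359] [ 0.001  0.001 -0.001]
```

>>> send_rows(
  moves=[
    [-0.642,-0.063,0,0,0,0],
    [-0.642,-0.063,0.1,0,0,0],
    [-0.642,-0.063,0.2,0,0,0],
    [-0.642,-0.063,0.36,0,0,0],
    [-0.642,-0.063,0.36,0,0,0],
    [-0.642,-0.063,0.36,0,0,0],
    [-0.642,-0.063,0.36,0,0,0],
  ],
)

```text
time_s: 3.15
position: [0.562, -0.3821, 0.152]
tcp_rot: [[-0.044, 0.999, 0.001], [0.999, 0.044, -0.0], [-0.0, 0.001, -1.0]]
force: [0.4, 0.3, 0.9]
opening: 1.001
grasp_force: 0.0
```

```bash
python3 -c "
from h import *
p,d,ci=cap('scene','s1.png'); plan(.563,-.3878,.067)
cv2.imwrite('pics/s1.png',cv2.resize(p[150:330,130:330,::-1],None,fx=3,fy=3))"
```

```text
t 3.2 F [-0.4 -1.   0.2] -> [-0.02   0.001  0.343] [0.002 0.001 0.002]
```

View pics/s1.png

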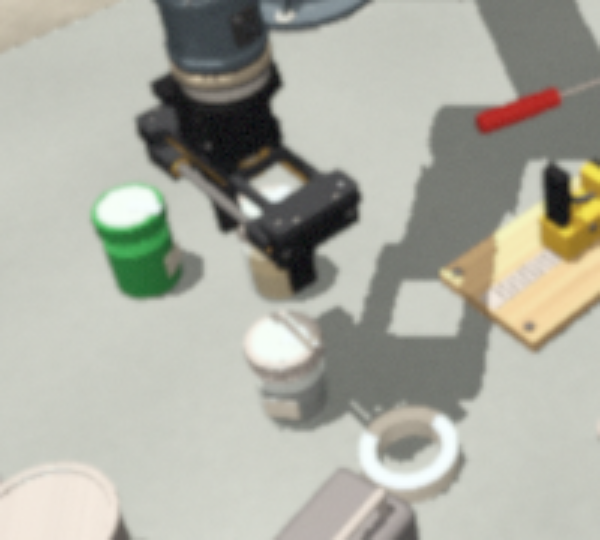

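```bash
python3 -c "
from h import *
ci=viewer.camera_info('scene')
for q in ((.563,-.388,.088),(.562,-.3875,.152),(.428,-.3126,.097),(.335,-.404,.097),(.62,-.385,.152),(.505,-.39,.152)): print(q,proj(ci,q))"
```

```text
(0.563, -0.388, 0.088) (np.float64(222.26583593841787), np.float64(262.72791227793186))
(0.562, -0.3875, 0.152) (np.float64(218.12090163802674), np.float64(245.01211809094852))
(0.428, -0.3126, 0.097) (np.float64(217.6708563889954), np.float64(219.7507874492664))
(0.335, -0.404, 0.097) (np.float64(171.62675177616944), np.float64(218.83515056896644))
(0.62, -0.385, 0.152) (np.float64(232.50890220038002), np.float64(257.37477623722725))
(0.505, -0.39, 0.152) (np.float64(204.77589925666803), np.float64(233.56682878405184))
```

```bash
python3 -c "
from h import *
p,d,ci=cap('scene'); P=pts(ci,d)
print((P[225:262,228:236:2,2]*1000).astype(int).T); print((P[225:262,228:236:2,0]*1000).astype(int).T)
cv2.imwrite('pics/s2.png',cv2.resize(p[205:285,180:260,::-1],None,fx=7,fy=7,interpolation=0))"
```

```text
[[292 290 287 285 280 278 269 265 263 261 258 254 219 215 208 206 201 197
  198 196 190 187 188  10   3   0  -3   1   1  91  87  91  88  88  90  87
   90]
 [290 284 282 279 279 268 266 263 260 255 255 219 213 211 208 202 200 198
  193 191 186 183   5   3   0   4   2  -1   2  90  88  88  88  88  89  91
   91]
 [285 281 279 276 267 265 263 257 257 254 215 213 209 205 203 199 194 192
  190 186 183   4   0   0   0   2   0   0   0   1  87  90  88  88  90  87
   90]
 [281 278 268 266 266 260 259 255 252 215 210 209 206 198 196 193 190 189
  187   5  -2   1   3   0   0  -3   0   2   0   2  -1   0  89  87  86  88
   87]]
[[656 657 656 657 655 655 649 648 649 649 649 648 618 617 613 614 612 612
  615 615 613 613 616 461 458 458 459 466 469 550 550 557 557 559 564 564
  570]
 [657 654 655 654 657 648 649 650 649 647 649 618 616 616 616 614 614 615
  613 615 613 613 458 459 459 466 468 467 474 554 554 558 560 563 567 571
  575]
 [656 654 654 655 648 648 649 647 649 649 615 616 615 614 615 614 612 613
  614 613 613 457 456 460 463 469 470 472 477 480 557 562 564 567 571 572
  577]
 [654 654 647 648 650 647 649 647 648 616 613 615 616 611 611 612 612 613
  614 455 452 459 464 464 467 468 474 479 480 486 485 490 568 569 571 576
  578]]
```

View pics/s2.png

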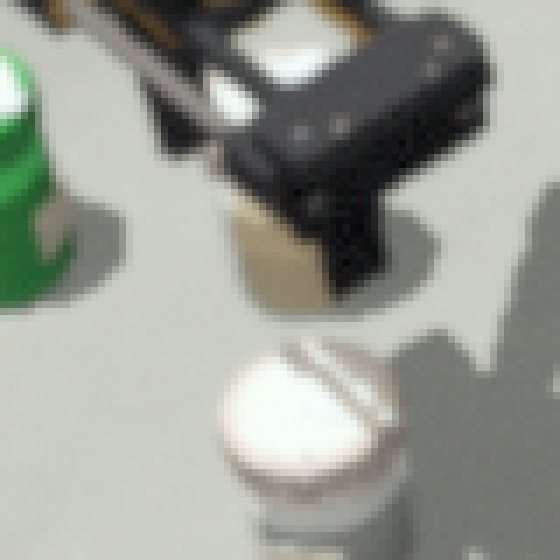

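>>> send_rows(
  moves=[
    [-0.02,0,0.1,0,0,0],
    [-0.02,0,0.2,0,0,0],
    [-0.02,0,0.28,0,0,0],
    [-0.02,0,0.343,0,0,0],
    [-0.02,0,0.343,0,0,0],
  ],
)

```text
time_s: 3.75
position: [0.5604, -0.3875, 0.0636]
tcp_rot: [[-0.043, 0.999, -0.002], [0.999, 0.043, 0.002], [0.002, -0.002, -1.0]]
force: [-0.2, 0.9, 0.7]
opening: 1.002
grasp_force: 0.0
```

>>> send_rows(
  moves=[
    [0,0,0,0,0,0],
    [0,0,0,0,0,0],
    [0,0,0,0,0,0],
  ],
  grip=0.72,
)

```text
time_s: 4.05
position: [0.5618, -0.3897, 0.0661]
tcp_rot: [[-0.042, 0.999, 0.002], [0.999, 0.042, -0.002], [-0.002, 0.002, -1.0]]
force: [-0.1, -0.1, -0.6]
opening: 0.813
grasp_force: 0.0
```

```bash
python3 -c "
from h import *
p,d,ci=cap('scene'); P=pts(ci,d)
cv2.imwrite('pics/s3.png',cv2.resize(p[205:305,180:280,::-1],None,fx=6,fy=6,interpolation=0));print(readout.read_state())"
```

```text
{'time_s': 4.1, 'joint_positions': array([-4.41013153e+01,  4.30319869e+01,  7.88379931e+01,  2.44661165e-03,
        5.80026493e+01, -4.65040800e+01]), 'qvel': array([-0.06063762,  0.23696855,  0.28888283,  0.0710233 , -0.06794229,
       -0.09615461]), 'tau': array([ 4.48823569e-02, -5.06936860e+01, -1.50835633e+01,  2.41250801e-02,
        7.35591352e-02,  5.02401508e-04]), 'position': array([ 0.56155387, -0.38961934,  0.06583658]), 'tcp_rot': array([[-0.04190001,  0.99912049,  0.00162159],
       [ 0.99912055,  0.04190248, -0.00152107],
       [-0.00158768,  0.00155643, -0.99999753]]), 'force': array([ 0.30581814, -0.18769014,  0.14638141]), 'moment': array([-0.07125967, -0.00186759,  0.01416468]), 'grasp_force': 0.0, 'opening': 0.7758049597143658}
```

View pics/s3.png

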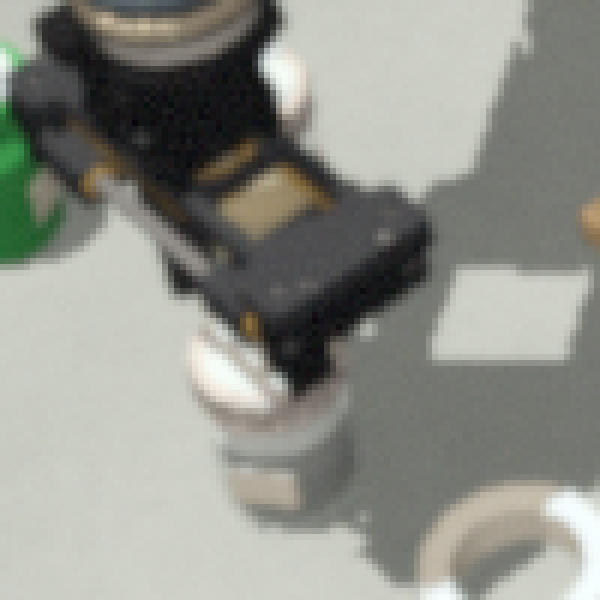

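>>> send_rows(
  moves=[
    [0,0,0,0,0,0],
    [0,0,0,0,0,0],
    [0,0,0,0,0,0],
  ],
  grip=0.5,
)

```text
time_s: 4.4
position: [0.5609, -0.3892, 0.0647]
tcp_rot: [[-0.042, 0.999, 0.0], [0.999, 0.042, -0.0], [-0.0, 0.0, -1.0]]
force: [0.9, -0.6, -0.4]
opening: 0.551
grasp_force: 0.0
```

The fingers closed past the lid's width without touching anything. The scene depth also puts the fingertips about 32 mm above the reported TCP, so I'll measure that offset properly with the cameras.

```bash
python3 - <<'E'
from h import *
s=readout.read_state(); t=np.array(s['position']);print(t,s['opening'])
for n in('scene','top'):
    p,d,ci=cap(n,n+'5.png');P=pts(ci,d);L=(P-t)@np.array(s['tcp_rot'])  # tool coords
    m=(d>0)&(abs(L[...,0])<.07)&(abs(L[...,1])<.13)&(p.max(2)<85)
    for a in np.arange(-.20,.04,.01):
        k=m&(L[...,2]>=a)&(L[...,2]<a+.01)
        if k.sum()>4: print(n,round(a,3),k.sum(),np.percentile(L[k],[3,97],axis=0)[:,:2].round(3).tolist())
p,d,ci=cap('top')
v,u=[int(x) for x in proj(ci,t)][::-1]
cv2.imwrite('pics/t5.png',cv2.resize(p[v-60:v+60,u-70:u+70,::-1],None,fx=5,fy=5,interpolation=0))
E
```

```text
[ 0.56090393 -0.38915311  0.06466943] 0.5512760480467774
scene -0.2 76 [[-0.036, -0.045], [-0.02, 0.019]]
scene -0.19 16 [[-0.033, 0.008], [-0.007, 0.018]]
scene -0.18 60 [[-0.021, 0.003], [0.02, 0.018]]
scene -0.17 73 [[-0.021, -0.007], [0.022, 0.017]]
scene -0.16 107 [[-0.023, -0.041], [0.023, 0.018]]
scene -0.15 522 [[-0.033, -0.075], [0.03, 0.094]]
scene -0.14 222 [[-0.036, -0.075], [0.029, 0.095]]
scene -0.13 251 [[-0.036, -0.066], [0.027, 0.094]]
scene -0.12 108 [[-0.036, -0.082], [0.03, 0.088]]
scene -0.11 97 [[-0.036, -0.081], [0.036, 0.088]]
scene -0.1 5 [[-0.024, -0.031], [-0.007, 0.071]]
scene -0.09 5 [[-0.009, -0.036], [-0.005, -0.028]]
scene -0.08 10 [[-0.006, -0.031], [-0.001, -0.023]]
top -0.2 19 [[-0.036, -0.049], [-0.014, -0.035]]
top -0.15 297 [[-0.03, 0.034], [0.035, 0.091]]
top -0.14 43 [[-0.026, 0.025], [0.036, 0.09]]
top -0.13 98 [[0.003, 0.025], [0.037, 0.078]]
top -0.12 48 [[0.023, 0.011], [0.037, 0.079]]
top -0.03 9 [[0.019, -0.009], [0.033, 0.021]]
top -0.02 10 [[0.03, -0.006], [0.034, 0.014]]
top -0.01 5 [[0.031, -0.008], [0.034, 0.011]]
top 0.0 5 [[0.028, -0.01], [0.032, 0.011]]
top 0.01 15 [[0.022, -0.011], [0.033, 0.024]]
top 0.02 11 [[0.027, -0.013], [0.033, 0.017]]
top 0.03 15 [[0.01, -0.015], [0.049, 0.095]]
```

View pics/t5.png

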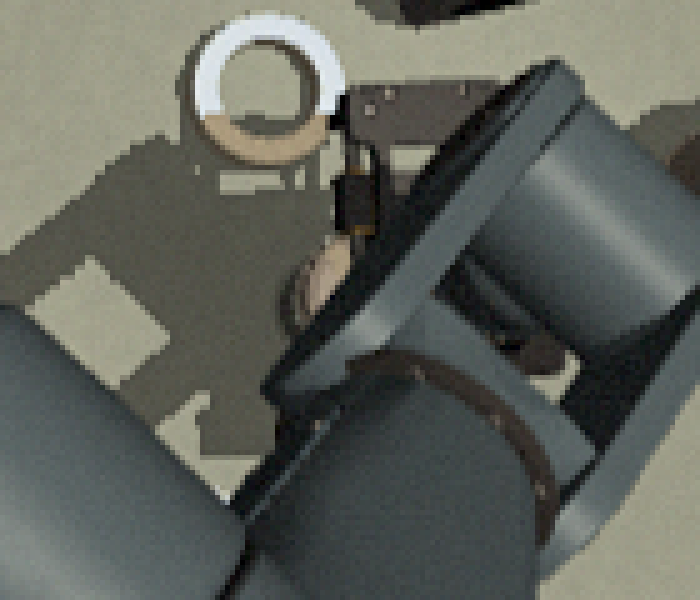

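Body and fingers both sit about 32 mm higher than reported, while x and y agree. I'll treat true tip z as reported z + 0.032 and check it by contact. Reopen and go lower.

>>> send_rows(
  moves=[
    [0,0,0,0,0,0],
    [0,0,0,0,0,0],
    [0,0,0,0,0,0],
    [0,0,0,0,0,0],
    [0,0,0,0,0,0],
  ],
  grip=1,
)

```text
time_s: 5.05
position: [0.5609, -0.389, 0.0645]
tcp_rot: [[-0.042, 0.999, -0.0], [0.999, 0.042, 0.0], [0.0, -0.0, -1.0]]
force: [-0.6, -0.3, -0.2]
opening: 0.878
grasp_force: 0.0
```

>>> send_rows(
  moves=[
    [0,0.004,0.04,0,0,0],
    [0,0.004,0.08,0,0,0],
    [0,0.004,0.12,0,0,0],
    [0,0.004,0.12,0,0,0],
  ],
)

```text
time_s: 5.45
position: [0.5604, -0.3877, 0.0319]
tcp_rot: [[-0.042, 0.999, -0.004], [0.999, 0.042, 0.003], [0.004, -0.003, -1.0]]
force: [-0.3, 0.3, 0.2]
opening: 0.994
grasp_force: 0.0
```

>>> send_rows(
  moves=[
    [0,0,0,0,0,0],
    [0,0,0,0,0,0],
    [0,0,0,0,0,0],
    [0,0,0,0,0,0],
    [0,0,0,0,0,0],
    [0,0,0,0,0,0],
  ],
  grip=0.6,
)

```text
time_s: 6.05
position: [0.5635, -0.3898, 0.0357]
tcp_rot: [[-0.042, 0.999, 0.003], [0.999, 0.042, -0.002], [-0.002, 0.003, -1.0]]
force: [3.7, 0.4, 2.5]
opening: 0.733
grasp_force: 30.0
```

>>> send_rows(
  moves=[
    [0,0,-0.02,0,0,0],
    [0,0,-0.08,0,0,0],
    [0,0,-0.17,0,0,0],
    [0,0,-0.27,0,0,0],
    [0,0,-0.37,0,0,0],
    [0,0,-0.47,0,0,0],
    [0,0,-0.57,0,0,0],
    [0,0,-0.65,0,0,0],
    [0,0,-0.68,0,0,0],
    [0,0,-0.68,0,0,0],
  ],
)

```text
time_s: 7.05
position: [0.5617, -0.3892, 0.2058]
tcp_rot: [[-0.042, 0.999, 0.001], [0.999, 0.042, -0.001], [-0.001, 0.001, -1.0]]
force: [-0.1, 0.3, -3.7]
opening: 0.732
grasp_force: 30.0
```

>>> send_rows(
  moves=[
    [0.05,0,0,0,0,0],
    [0.15,0,0,0,0,0],
    [0.25,0,0,0,0,0],
    [0.35,0,0,0,0,0],
    [0.45,0,0,0,0,0],
    [0.55,0,0,0,0,0],
    [0.65,0,0,0,0,0],
    [0.75,0,0,0,0,0],
    [0.85,0,0,0,0,0],
    [0.93,0,0,0,0,0],
    [0.96,0,0,0,0,0],
    [0.96,0,0,0,0,0],
  ],
)

```text
time_s: 8.25
position: [0.5507, -0.1475, 0.2035]
tcp_rot: [[-0.044, 0.999, -0.003], [0.999, 0.044, 0.001], [0.001, -0.003, -1.0]]
force: [-0.9, -0.6, -2.9]
opening: 0.725
grasp_force: 30.0
```

```bash
python3 -c "
from h import *
print(readout.read_state()['opening']);plan(.5925,.0130,.20)"
```

```text
0.7250821836448709
t 8.25 F [-0.9 -0.6 -2.9] -> [0.634 0.195 0.014] [-0.002 -0.001  0.001]
```

>>> send_rows(
  moves=[
    [0.05,0.02,0,0,0,0],
    [0.15,0.05,0,0,0,0],
    [0.25,0.08,0,0,0,0],
    [0.35,0.11,0,0,0,0],
    [0.45,0.14,0,0,0,0],
    [0.55,0.17,0,0,0,0],
    [0.62,0.19,0,0,0,0],
    [0.634,0.195,0,0,0,0],
    [0.634,0.195,0,0,0,0],
    [0.634,0.195,0,0,0,0],
  ],
)

```text
time_s: 9.25
position: [0.5939, 0.0101, 0.2044]
tcp_rot: [[-0.041, 0.999, -0.0], [0.999, 0.041, -0.001], [-0.001, -0.0, -1.0]]
force: [-0.6, -0.1, -3.7]
opening: 0.729
grasp_force: 30.0
```

```bash
python3 -c "
from h import *
p,d,ci=cap('scene');x=[int(v) for v in proj(ci,(.59,0,.12))]
cv2.imwrite('pics/s6.png',cv2.resize(p[x[1]-65:x[1]+55,x[0]-70:x[0]+70,::-1],None,fx=5,fy=5,interpolation=0));print(x)
s=readout.read_state();plan(.5925,.0130,.09)
t=np.array(s['position']);P=pts(ci,d);L=(P-t)
m=(d>0)&(abs(L[...,0])<.034)&(abs(L[...,1])<.034)&(L[...,2]<.0)&(L[...,2]>-.1)
for a in np.arange(-.1,0.02,.01):
    k=m&(L[...,2]>=a)&(L[...,2]<a+.01)
    if k.sum()>4: print(round(a,3),k.sum(),np.percentile(P[k],[3,97],axis=0).round(3).tolist())
"
```

```text
[337, 190]
t 9.3 F [ 0.2 -0.1 -3.5] -> [ 0.012 -0.005  0.458] [-0.     0.    -0.001]
-0.04 10 [[0.589, -0.015, 0.171], [0.623, 0.02, 0.174]]
-0.03 59 [[0.582, -0.017, 0.174], [0.625, 0.024, 0.184]]
-0.02 64 [[0.577, -0.017, 0.185], [0.626, 0.024, 0.194]]
-0.01 61 [[0.577, -0.019, 0.195], [0.625, 0.025, 0.204]]
```

View pics/s6.png

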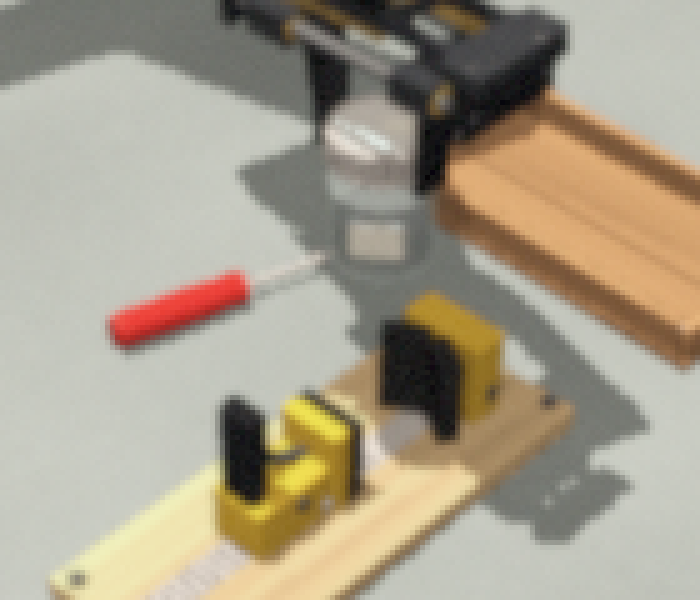

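The picture shows jar_a hanging upright over the gap between the V jaw (430,380) and the sliding jaw (320,440), with its base at z ≈ 0.171 for a reported 0.204. That agrees with the 33 mm offset. Lowering now.

>>> send_rows(
  moves=[
    [0.012,-0.003,0.05,0,0,0],
    [0.012,-0.003,0.15,0,0,0],
    [0.012,-0.003,0.25,0,0,0],
    [0.012,-0.003,0.33,0,0,0],
    [0.012,-0.003,0.41,0,0,0],
    [0.012,-0.003,0.48,0,0,0],
    [0.012,-0.003,0.53,0,0,0],
    [0.012,-0.003,0.56,0,0,0],
    [0.012,-0.003,0.58,0,0,0],
    [0.012,-0.003,0.58,0,0,0],
    [0.012,-0.003,0.58,0,0,0],
  ],
)

```text
time_s: 10.4
position: [0.5936, 0.014, 0.0601]
tcp_rot: [[-0.042, 0.999, 0.001], [0.999, 0.042, -0.0], [-0.0, 0.001, -1.0]]
force: [-0.5, -0.2, -3.1]
opening: 0.728
grasp_force: 30.0
```

>>> send_rows(
  moves=[
    [0,0,0.01,0,0,0],
    [0,0,0.016,0,0,0],
    [0,0,0.016,0,0,0],
  ],
)

```text
time_s: 10.7
position: [0.593, 0.0142, 0.0557]
tcp_rot: [[-0.042, 0.999, 0.0], [0.999, 0.042, -0.0], [-0.0, 0.0, -1.0]]
force: [-0.3, 0.4, -2.8]
opening: 0.727
grasp_force: 30.0
```

>>> send_rows(
  moves=[
    [0,0,0.006,0,0,0],
    [0,0,0.012,0,0,0],
  ],
)

```text
time_s: 10.9
position: [0.5938, 0.0142, 0.0532]
tcp_rot: [[-0.042, 0.999, 0.002], [0.999, 0.042, 0.0], [-0.0, 0.002, -1.0]]
force: [-0.6, 1.6, 7.8]
opening: 0.727
grasp_force: 29.9
```

>>> send_rows(
  moves=[
    [0,0,0.004,0,0,0],
    [0,0,0.004,0,0,0],
  ],
)

```text
time_s: 11.1
position: [0.5938, 0.0142, 0.0533]
tcp_rot: [[-0.042, 0.999, 0.002], [0.999, 0.042, -0.0], [-0.0, 0.002, -1.0]]
force: [-1.7, 1.1, 6.3]
opening: 0.728
grasp_force: 29.9
```

>>> send_rows(
  moves=[
    [0,0,0,0,0,0],
    [0,0,0,0,0,0],
    [0,0,0,0,0,0],
    [0,0,0,0,0,0],
    [0,0,-0.04,0,0,0],
    [0,0,-0.16,0,0,0],
    [0,0,-0.3,0,0,0],
    [0,0,-0.42,0,0,0],
    [0,0,-0.42,0,0,0],
    [0,0,-0.42,0,0,0],
  ],
  grip=1,
)

```text
time_s: 12.1
position: [0.5934, 0.0141, 0.1577]
tcp_rot: [[-0.042, 0.999, 0.002], [0.999, 0.042, -0.0], [-0.0, 0.002, -1.0]]
force: [-0.5, 0.2, 0.4]
opening: 0.999
grasp_force: 0.0
```

>>> send_rows(
  moves=[
    [-0.1,0,0,0,0,-0.09],
    [-0.2,0,0,0,0,-0.18],
    [-0.3,0,0,0,0,-0.27],
    [-0.4,0,0,0,0,-0.36],
    [-0.47,0,0,0,0,-0.45],
    [-0.47,0,0,0,0,-0.54],
    [-0.47,0,0,0,0,-0.63],
    [-0.47,0,0,0,0,-0.72],
    [-0.47,0,0,0,0,-0.81],
    [-0.47,0,0,0,0,-0.9],
    [-0.47,0,0,0,0,-1.0],
    [-0.47,0,0,0,0,-1.0],
  ],
  grip=0.5,
)

```text
time_s: 13.3
position: [0.5967, -0.1029, 0.1548]
tcp_rot: [[-0.999, -0.042, -0.004], [-0.042, 0.999, 0.001], [0.004, 0.001, -1.0]]
force: [-0.1, 0.6, -0.3]
opening: 0.494
grasp_force: 0.0
```

```bash
python3 -c "
from h import *
look();plan(.597,-.103,.053,92.4)"
```

```text
handle 1 [-0.1144  0.0096] [0. 0.] mean [-0.1144  0.0096] world [ 0.5874 -0.0963  0.126 ]
pad x range [-0.0664  0.0298] y [-0.0286  0.0195  0.0282]
vjaw [[0.0501, -0.0296], [0.0756, 0.0263]]
lid px 604 321 z 0.003 xy [ 0.2294 -0.8284  0.0012] clamp [-0.8312  0.3973] r 0.0812
lid px 457 285 z 0.1009 xy [ 0.3353 -0.4026  0.0991] clamp [-0.4102  0.2741] r 0.03
lid px 421 248 z 0.0997 xy [ 0.4282 -0.3132  0.0979] clamp [-0.3246  0.1776] r 0.0328
t 13.35 F [-0.9  0.  -0.3] -> [-0.002 -0.001  0.408] [ 0.001 -0.002 -0.002]
```

>>> send_rows(
  moves=[
    [0,0,0.08,0,0,0],
    [0,0,0.2,0,0,0],
    [0,0,0.32,0,0,0],
    [0,0,0.4,0,0,0],
    [0,0,0.4,0,0,0],
    [0,0,0.4,0,0,0],
  ],
)

```text
time_s: 13.95
position: [0.5977, -0.1031, 0.0561]
tcp_rot: [[-0.999, -0.04, -0.001], [-0.04, 0.999, 0.001], [0.001, 0.001, -1.0]]
force: [0.2, -0.5, 0.2]
opening: 0.505
grasp_force: 0.0
```

>>> send_rows(
  moves=[
    [0,0,0,0,0,0],
    [0,0,0,0,0,0],
    [0,0,0,0,0,0],
    [0,0,0,0,0,0],
    [0,0,0,0,0,0],
    [0,0,0,0,0,0],
  ],
  grip=0,
)

```text
time_s: 14.55
position: [0.5983, -0.1026, 0.0572]
tcp_rot: [[-0.999, -0.042, 0.001], [-0.042, 0.999, 0.001], [-0.001, 0.001, -1.0]]
force: [-0.6, 3.6, 4.1]
opening: 0.18
grasp_force: 30.0
```

>>> send_rows(
  moves=[
    [0,0.008,0,0,0,0],
    [0,0.016,0,0,0,0],
    [0,0.024,0,0,0,0],
    [0,0.032,0,0,0,0],
    [0,0.04,0,0,0,0],
    [0,0.048,0,0,0,0],
  ],
)

```text
time_s: 15.15
position: [0.598, -0.0951, 0.0573]
tcp_rot: [[-0.999, -0.042, 0.001], [-0.042, 0.999, -0.005], [-0.001, -0.005, -1.0]]
force: [-2.9, -10.2, 3.9]
opening: 0.186
grasp_force: 30.1
```

>>> send_rows(
  moves=[
    [0,0.004,0,0,0,0],
    [0,0.008,0,0,0,0],
    [0,0.008,0,0,0,0],
  ],
)

```text
time_s: 15.45
position: [0.5979, -0.0929, 0.0573]
tcp_rot: [[-0.999, -0.042, 0.001], [-0.042, 0.999, -0.005], [-0.001, -0.005, -1.0]]
force: [-2.1, -7.0, 5.2]
opening: 0.183
grasp_force: 30.1
```

>>> send_rows(
  moves=[
    [0,0.004,0,0,0,0],
    [0,0.008,0,0,0,0],
    [0,0.012,0,0,0,0],
    [0,0.012,0,0,0,0],
  ],
)

```text
time_s: 15.85
position: [0.5978, -0.0905, 0.0573]
tcp_rot: [[-0.999, -0.042, 0.001], [-0.042, 0.999, -0.006], [-0.001, -0.006, -1.0]]
force: [-1.8, -11.3, 4.6]
opening: 0.18
grasp_force: 30.1
```

>>> send_rows(
  moves=[
    [0,0.004,0,0,0,0],
    [0,0.008,0,0,0,0],
    [0,0.008,0,0,0,0],
  ],
)

```text
time_s: 16.15
position: [0.5977, -0.0887, 0.0573]
tcp_rot: [[-0.999, -0.042, 0.001], [-0.042, 0.999, -0.006], [-0.001, -0.006, -1.0]]
force: [-2.1, -9.8, 4.5]
opening: 0.183
grasp_force: 30.1
```

>>> send_rows(
  moves=[
    [0,0.004,0,0,0,0],
    [0,0.008,0,0,0,0],
    [0,0.008,0,0,0,0],
  ],
)

```text
time_s: 16.45
position: [0.5977, -0.0876, 0.0573]
tcp_rot: [[-0.999, -0.043, 0.001], [-0.043, 0.999, -0.008], [-0.001, -0.008, -1.0]]
force: [-3.4, -13.6, 3.5]
opening: 0.183
grasp_force: 30.1
```

Pressing on the jar has begun, so I keep on up to about 19 N.

>>> send_rows(
  moves=[
    [0,0.004,0,0,0,0],
    [0,0.008,0,0,0,0],
    [0,0.008,0,0,0,0],
  ],
)

```text
time_s: 16.75
position: [0.5977, -0.0867, 0.0573]
tcp_rot: [[-0.999, -0.043, 0.001], [-0.043, 0.999, -0.009], [-0.001, -0.009, -1.0]]
force: [-3.1, -16.9, 3.9]
opening: 0.184
grasp_force: 30.1
```

>>> send_rows(
  moves=[
    [0,0.004,0,0,0,0],
    [0,0.008,0,0,0,0],
    [0,0.008,0,0,0,0],
  ],
)

```text
time_s: 17.05
position: [0.5977, -0.0858, 0.0573]
tcp_rot: [[-0.999, -0.043, 0.002], [-0.043, 0.999, -0.011], [-0.001, -0.011, -1.0]]
force: [-3.4, -18.5, 2.9]
opening: 0.182
grasp_force: 30.2
```

>>> send_rows(
  moves=[
    [0,0.004,0,0,0,0],
    [0,0.008,0,0,0,0],
    [0,0.008,0,0,0,0],
  ],
)

```text
time_s: 17.35
position: [0.5977, -0.0848, 0.0573]
tcp_rot: [[-0.999, -0.044, 0.002], [-0.044, 0.999, -0.012], [-0.001, -0.012, -1.0]]
force: [-3.9, -21.5, 2.0]
opening: 0.187
grasp_force: 30.2
```

>>> send_rows(
  moves=[
    [0,0,0,0,0,0],
    [0,0,0,0,0,0],
    [0,0,0,0,0,0],
    [0,0,0,0,0,0],
  ],
  grip=0.5,
)

```text
time_s: 17.75
position: [0.5966, -0.0763, 0.0562]
tcp_rot: [[-0.999, -0.041, -0.001], [-0.041, 0.999, 0.0], [0.001, 0.0, -1.0]]
force: [0.2, 0.2, -0.7]
opening: 0.451
grasp_force: 0.0
```

>>> send_rows(
  moves=[
    [0,0,-0.06,0,0,0],
    [0,0,-0.2,0,0,0],
    [0,0,-0.34,0,0,0],
    [0,0,-0.44,0,0,0],
    [0,0,-0.44,0,0,0],
    [0,0,-0.44,0,0,0],
  ],
)

```text
time_s: 18.35
position: [0.5966, -0.0756, 0.1665]
tcp_rot: [[-0.999, -0.043, -0.0], [-0.043, 0.999, 0.0], [0.0, 0.0, -1.0]]
force: [0.0, -0.2, -1.1]
opening: 0.501
grasp_force: 0.0
```

```bash
python3 -c "
from h import *
look();plan(.5925,.0185,.16,2.4)"
```

```text
pad x range [-0.0781  0.0294] y [-0.029   0.0019  0.0225]
vjaw [[0.0496, -0.0291], [0.0753, 0.0266]]
lid px 590 318 z 0.1022 xy [ 0.252  -0.735   0.1004] clamp [-0.7389  0.371 ] r 0.0663
lid px 457 285 z 0.0997 xy [ 0.3352 -0.403   0.0979] clamp [-0.4105  0.2742] r 0.03
lid px 421 248 z 0.0995 xy [ 0.4284 -0.3134  0.0977] clamp [-0.3248  0.1774] r 0.0326
t 18.4 F [-0.2 -1.1 -0.6] -> [-0.003  0.376  0.022] [-0.001 -0.002  1.   ]
```

>>> send_rows(
  moves=[
    [0,0.12,0,0,0,0],
    [0,0.26,0,0,0,0],
    [0,0.38,0,0,0,0],
    [0,0.38,0,0,0,0],
    [0,0.38,0,0,0,0],
    [0,0.38,0,0,0,0],
  ],
  grip=1,
)

```text
time_s: 19.0
position: [0.5924, 0.018, 0.1655]
tcp_rot: [[-0.999, -0.041, -0.002], [-0.041, 0.999, -0.0], [0.002, -0.0, -1.0]]
force: [0.0, 0.0, -0.1]
opening: 0.949
grasp_force: 0.0
```

```bash
python3 -c "
from h import *
p,d,ci=cap('scene');P=pts(ci,d);s=readout.read_state();print(s['position'],s['opening'])
plan(.5923,.0196,.055,92.4)
m=(d>0)&(p.min(2)>140)&(abs(P[...,0]-.59)<.05)&(abs(P[...,1]-.02)<.05)&(P[...,2]>.095)&(P[...,2]<.112);q=P[m];print(m.sum(),np.percentile(q,[2,50,98],axis=0).round(4).tolist(),cv2.minEnclosingCircle(q[:,:2].astype(np.float32)))
"
```

```text
[0.59265706 0.01769146 0.16574047] 0.9693538970469424
t 19.05 F [ 0.1 -0.  -0.5] -> [0.001 0.008 0.443] [-0.    -0.001 -0.001]
194 [[0.5659, -0.0036, 0.1038], [0.5926, 0.0205, 0.1077], [0.6194, 0.045, 0.1108]] ((0.5913937091827393, 0.022083105519413948), 0.032377272844314575)
```

>>> send_rows(
  moves=[
    [0,0.011,0.1,0,0,0],
    [0,0.011,0.22,0,0,0],
    [0,0.011,0.33,0,0,0],
    [0,0.011,0.4,0,0,0],
    [0,0.011,0.44,0,0,0],
    [0,0.011,0.44,0,0,0],
    [0,0.011,0.44,0,0,0],
  ],
)

```text
time_s: 19.75
position: [0.5934, 0.0207, 0.057]
tcp_rot: [[-0.999, -0.041, 0.001], [-0.041, 0.999, -0.0], [-0.001, -0.0, -1.0]]
force: [-0.1, -0.4, 0.3]
opening: 0.996
grasp_force: 0.0
```

>>> send_rows(
  moves=[
    [0,0,0,0,0,0],
    [0,0,0,0,0,0],
    [0,0,0,0,0,0],
    [0,0,0,0,0,0],
    [0,0,0,0,0,0],
  ],
  grip=0.6,
)

```text
time_s: 20.25
position: [0.5934, 0.0197, 0.0573]
tcp_rot: [[-0.999, -0.043, 0.001], [-0.043, 0.999, -0.003], [-0.001, -0.003, -1.0]]
force: [-0.3, -3.5, 2.0]
opening: 0.728
grasp_force: 30.0
```

```bash
python3 -c "
from h import *
s=readout.read_state();print(s['position'],s['opening'],s['force'],s['moment'],s['grasp_force'])"
```

```text
[0.5934121  0.01966208 0.05731508] 0.7281567631728209 [-0.30184906 -3.51768684  2.00469182] [-0.74212783  0.0896235   0.06354503] 30.00035136938095
```

>>> send_rows(
  moves=[
    [0,0,0,0,0,0.08],
    [0,0,0,0,0,0.16],
    [0,0,0,0,0,0.24],
    [0,0,0,0,0,0.32],
    [0,0,0,0,0,0.4],
    [0,0,0,0,0,0.46],
    [0,0,0,0,0,0.46],
  ],
)

```text
time_s: 20.95
position: [0.5936, 0.0203, 0.0573]
tcp_rot: [[-0.777, 0.629, 0.002], [0.629, 0.777, -0.002], [-0.003, -0.0, -1.0]]
force: [-0.9, -4.3, 2.7]
opening: 0.729
grasp_force: 30.0
```

```bash
cat > st.py <<'E'
from h import *
s=readout.read_state();R=np.array(s['tcp_rot']);print(round(s['time_s'],2),np.round(s['position'],4),'op',round(s['opening'],3),'F',np.round(s['force'],1),'M',np.round(s['moment'],2),'yaw',np.degrees(np.arctan2(R[1,1],R[0,1])).round(1),'tau6',s['tau'][5].round(3))
E
python3 st.py; python3 - <<'E'
E
```

```text
20.95 [0.5936 0.0203 0.0573] op 0.729 F [-0.9 -4.3  2.7] M [-0.76  0.08 -0.14] yaw 51.0 tau6 0.177
```

>>> send_rows(
  moves=[
    [0,0,0,0,0,0.08],
    [0,0,0,0,0,0.12],
    [0,0,0,0,0,0.12],
  ],
)

```text
time_s: 21.25
position: [0.5937, 0.0204, 0.0573]
tcp_rot: [[-0.647, 0.762, 0.002], [0.762, 0.647, -0.002], [-0.003, 0.001, -1.0]]
force: [-0.8, -4.5, 2.7]
opening: 0.726
grasp_force: 30.0
```

```bash
python3 st.py
```

```text
21.25 [0.5937 0.0204 0.0573] op 0.726 F [-0.8 -4.5  2.7] M [-0.89  0.   -0.17] yaw 40.3 tau6 0.06
```

>>> send_rows(
  moves=[
    [0,0,0,0,0,0.08],
    [0,0,0,0,0,0.12],
    [0,0,0,0,0,0.12],
  ],
)

```text
time_s: 21.55
position: [0.5939, 0.0205, 0.0573]
tcp_rot: [[-0.493, 0.87, 0.002], [0.87, 0.493, -0.001], [-0.002, 0.001, -1.0]]
force: [0.1, -4.8, 4.1]
opening: 0.729
grasp_force: 30.0
```

```bash
python3 st.py
```

```text
21.55 [0.5939 0.0205 0.0573] op 0.729 F [ 0.1 -4.8  4.1] M [-0.91 -0.06 -0.13] yaw 29.5 tau6 0.059
```

>>> send_rows(
  moves=[
    [0,0,0,0,0,0.06],
    [0,0,0,0,0,0.09],
    [0,0,0,0,0,0.09],
  ],
)

```text
time_s: 21.85
position: [0.594, 0.0206, 0.0573]
tcp_rot: [[-0.366, 0.931, 0.003], [0.931, 0.366, -0.001], [-0.002, 0.002, -1.0]]
force: [1.6, -3.5, 5.1]
opening: 0.729
grasp_force: 30.0
```

```bash
python3 st.py
```

```text
21.85 [0.594  0.0206 0.0573] op 0.729 F [ 1.6 -3.5  5.1] M [-1.03 -0.02 -0.2 ] yaw 21.5 tau6 -0.022
```

>>> send_rows(
  moves=[
    [0,0,0,0,0,0.06],
    [0,0,0,0,0,0.09],
    [0,0,0,0,0,0.09],
  ],
)

```text
time_s: 22.15
position: [0.5941, 0.0207, 0.0573]
tcp_rot: [[-0.231, 0.973, 0.003], [0.973, 0.231, -0.001], [-0.002, 0.003, -1.0]]
force: [1.1, -6.0, 4.9]
opening: 0.729
grasp_force: 30.0
```

```bash
python3 st.py
```

```text
22.15 [0.5941 0.0207 0.0573] op 0.729 F [ 1.1 -6.   4.9] M [-0.95 -0.12 -0.11] yaw 13.4 tau6 -0.023
```

>>> send_rows(
  moves=[
    [0,0,0,0,0,0.06],
    [0,0,0,0,0,0.09],
    [0,0,0,0,0,0.09],
  ],
)

```text
time_s: 22.45
position: [0.5942, 0.0207, 0.0573]
tcp_rot: [[-0.092, 0.996, 0.003], [0.996, 0.092, -0.001], [-0.001, 0.003, -1.0]]
force: [2.1, -5.4, 5.5]
opening: 0.728
grasp_force: 30.0
```

```bash
python3 st.py
```

```text
22.45 [0.5942 0.0207 0.0573] op 0.728 F [ 2.1 -5.4  5.5] M [-1.01 -0.11 -0.12] yaw 5.3 tau6 -0.022
```

>>> send_rows(
  moves=[
    [0,0,0,0,0,0.06],
    [0,0,0,0,0,0.09],
    [0,0,0,0,0,0.09],
  ],
)

```text
time_s: 22.75
position: [0.5949, 0.021, 0.0573]
tcp_rot: [[0.049, 0.999, 0.004], [0.999, -0.049, -0.001], [-0.001, 0.004, -1.0]]
force: [3.5, -3.7, 3.3]
opening: 0.731
grasp_force: 30.0
```

```bash
python3 st.py;  python3 -c "
from h import *
p,d,ci=cap('scene');x=[int(v) for v in proj(ci,(.59,0.02,.08))]
cv2.imwrite('pics/s7.png',cv2.resize(p[x[1]-45:x[1]+45,x[0]-55:x[0]+55,::-1],None,fx=6,fy=6,interpolation=0))"
```

```text
22.75 [0.5949 0.021  0.0573] op 0.731 F [ 3.5 -3.7  3.3] M [-0.81 -0.46  0.08] yaw -2.8 tau6 0.288
```

View pics/s7.png

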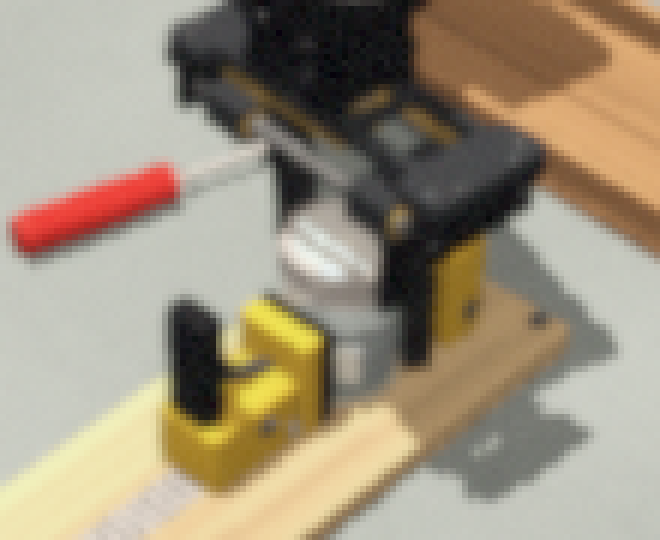

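>>> send_rows(
  moves=[
    [0,0,0,0,0,0.04],
    [0,0,0,0,0,0.06],
    [0,0,0,0,0,0.06],
  ],
)

```text
time_s: 23.1
position: [0.595, 0.021, 0.0573]
tcp_rot: [[0.143, 0.99, 0.005], [0.99, -0.143, -0.001], [-0.0, 0.005, -1.0]]
force: [3.8, -3.9, 3.6]
opening: 0.731
grasp_force: 30.0
```

```bash
python3 st.py
```

```text
23.1 [0.595  0.021  0.0573] op 0.731 F [ 3.8 -3.9  3.6] M [-0.72 -0.51  0.19] yaw -8.2 tau6 0.229
```

>>> send_rows(
  moves=[
    [0,0,0,0,0,0.04],
    [0,0,0,0,0,0.06],
    [0,0,0,0,0,0.06],
  ],
)

```text
time_s: 23.4
position: [0.5951, 0.021, 0.0573]
tcp_rot: [[0.235, 0.972, 0.005], [0.972, -0.235, -0.001], [0.0, 0.005, -1.0]]
force: [4.0, -3.2, 4.5]
opening: 0.73
grasp_force: 30.0
```

```bash
python3 st.py
```

```text
23.4 [0.5951 0.021  0.0573] op 0.73 F [ 4.  -3.2  4.5] M [-0.8  -0.57  0.12] yaw -13.6 tau6 0.228
```

Torque jumped after about 90° of turning, between 87° and 95°, so the lid is at its stop. Release and go to the handle.

>>> send_rows(
  moves=[
    [0,0,0,0,0,0],
    [0,0,0,0,0,0],
    [0,0,0,0,0,0],
    [0,0,0,0,0,0],
    [0,0,-0.04,0,0,0],
    [0,0,-0.16,0,0,0],
    [0,0,-0.3,0,0,0],
    [0,0,-0.42,0,0,0],
    [0,0,-0.42,0,0,0],
    [0,0,-0.42,0,0,0],
  ],
  grip=1,
)

```text
time_s: 24.4
position: [0.5928, 0.0215, 0.1626]
tcp_rot: [[0.238, 0.971, 0.001], [0.971, -0.238, -0.0], [0.0, 0.001, -1.0]]
force: [-0.2, -1.1, -0.3]
opening: 1.004
grasp_force: 0.0
```

```bash
python3 -c "
from h import *
plan(.5969,-.085,.16,-87.6)"
```

```text
t 24.4 F [-0.2 -1.1 -0.3] -> [-0.41   0.117  0.01 ] [ 0.001 -0.001  0.82 ]
```

>>> send_rows(
  moves=[
    [-0.1,0.03,0,0,0,0.09],
    [-0.2,0.06,0,0,0,0.18],
    [-0.3,0.09,0,0,0,0.27],
    [-0.4,0.117,0,0,0,0.36],
    [-0.41,0.117,0,0,0,0.45],
    [-0.41,0.117,0,0,0,0.54],
    [-0.41,0.117,0,0,0,0.63],
    [-0.41,0.117,0,0,0,0.72],
    [-0.41,0.117,0,0,0,0.82],
    [-0.41,0.117,0,0,0,0.82],
    [-0.41,0.117,0,0,0,0.82],
  ],
  grip=0.5,
)

```text
time_s: 25.5
position: [0.5957, -0.0848, 0.1603]
tcp_rot: [[0.999, 0.045, -0.003], [0.045, -0.999, 0.001], [-0.003, -0.001, -1.0]]
force: [-0.1, -0.2, 0.1]
opening: 0.499
grasp_force: 0.0
```

>>> send_rows(
  moves=[
    [0,0,0.1,0,0,0],
    [0,0,0.22,0,0,0],
    [0,0,0.34,0,0,0],
    [0,0,0.41,0,0,0],
    [0,0,0.41,0,0,0],
  ],
)

```text
time_s: 26.0
position: [0.5939, -0.0842, 0.0558]
tcp_rot: [[0.999, 0.044, -0.007], [0.044, -0.999, 0.002], [-0.007, -0.003, -1.0]]
force: [0.2, -0.3, -0.4]
opening: 0.502
grasp_force: 0.0
```

>>> send_rows(
  moves=[
    [0,0,0,0,0,0],
    [0,0,0,0,0,0],
    [0,0,0,0,0,0],
    [0,0,0,0,0,0],
    [0,0,0,0,0,0],
  ],
  grip=0,
)

```text
time_s: 26.5
position: [0.5974, -0.0866, 0.0601]
tcp_rot: [[0.999, 0.043, 0.002], [0.043, -0.999, -0.003], [0.002, 0.003, -1.0]]
force: [-0.7, -4.6, 1.8]
opening: 0.183
grasp_force: 30.0
```

>>> send_rows(
  moves=[
    [0,0.02,0,0,0,0],
    [0,0.04,0,0,0,0],
    [0,0.06,0,0,0,0],
    [0,0.08,0,0,0,0],
    [0,0.1,0,0,0,0],
    [0,0.12,0,0,0,0],
    [0,0.13,0,0,0,0],
    [0,0.13,0,0,0,0],
  ],
)

```text
time_s: 27.3
position: [0.5985, -0.1152, 0.06]
tcp_rot: [[0.999, 0.041, 0.001], [0.041, -0.999, 0.004], [0.001, -0.004, -1.0]]
force: [0.8, 7.3, 6.1]
opening: 0.187
grasp_force: 30.0
```

>>> send_rows(
  moves=[
    [0,0,0,0,0,0],
    [0,0,0,0,0,0],
    [0,0,0,0,0,0],
    [0,0,-0.06,0,0,0],
    [0,0,-0.2,0,0,0],
    [0,0,-0.34,0,0,0],
    [0,0,-0.44,0,0,0],
    [0,0,-0.44,0,0,0],
    [0,0,-0.44,0,0,0],
  ],
  grip=0.5,
)

```text
time_s: 28.2
position: [0.5979, -0.1179, 0.169]
tcp_rot: [[0.999, 0.042, 0.0], [0.042, -0.999, -0.0], [0.0, 0.0, -1.0]]
force: [-0.5, 0.3, 0.5]
opening: 0.497
grasp_force: 0.0
```

```bash
python3 st.py; python3 -c "
from h import *
p,d,ci=look();plan(.5923,.0205,.16,-87.6)
p,d,ci=cap('scene');P=pts(ci,d)
m=(d>0)&(p.min(2)>140)&(abs(P[...,0]-.59)<.05)&(abs(P[...,1]-.02)<.05)&(P[...,2]>.095)&(P[...,2]<.112);q=P[m];print(m.sum(),np.percentile(q,[2,50,98],axis=0).round(4).tolist(),cv2.minEnclosingCircle(q[:,:2].astype(np.float32)))
x=[int(v) for v in proj(ci,(.59,0.0,.08))]
cv2.imwrite('pics/s8.png',cv2.resize(p[x[1]-45:x[1]+45,x[0]-55:x[0]+55,::-1],None,fx=6,fy=6,interpolation=0))"
```

```text
28.2 [ 0.5979 -0.1179  0.169 ] op 0.497 F [-0.5  0.3  0.5] M [-0.06  0.14  0.  ] yaw -87.6 tau6 0.001
handle 4 [-0.131   0.0078] [0.0076 0.0003] mean [-0.131   0.0078] world [ 0.5899 -0.1128  0.126 ]
pad x range [-0.1126  0.0294] y [-0.0267  0.0207  0.0275]
vjaw [[0.0492, -0.0294], [0.0753, 0.0284]]
lid px 590 318 z 0.1018 xy [ 0.2518 -0.7355  0.1   ] clamp [-0.7393  0.3712] r 0.0663
lid px 457 285 z 0.0999 xy [ 0.3352 -0.4029  0.0981] clamp [-0.4104  0.2742] r 0.03
lid px 421 248 z 0.0995 xy [ 0.4282 -0.3133  0.0977] clamp [-0.3247  0.1776] r 0.0328
t 28.25 F [ 0.3 -0.1 -0.3] -> [ 0.004 -0.552  0.032] [-0.     0.001 -0.   ]
194 [[0.5646, -0.0042, 0.1046], [0.5945, 0.0219, 0.1078], [0.6191, 0.0481, 0.1106]] ((0.5928411483764648, 0.02177790366113186), 0.03196241706609726)
```

View pics/s8.png

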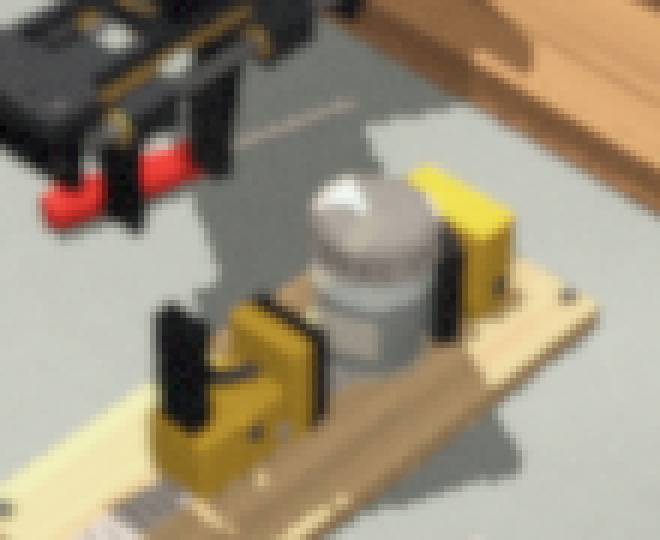

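Jar_a stands free in the V with its lid at about crop (375,225). The label shows the jar turned only about 20° in the clamp, equal to the overturn past the stop. Next I pick it up for the crate.

>>> send_rows(
  moves=[
    [0,-0.15,0,0,0,0],
    [0,-0.3,0,0,0,0],
    [0,-0.45,0,0,0,0],
    [0,-0.554,0,0,0,0],
    [0,-0.554,0,0,0,0],
    [0,-0.554,0,0,0,0],
    [0,-0.554,0,0,0,0],
  ],
  grip=1,
)

```text
time_s: 29.0
position: [0.5921, 0.0198, 0.1682]
tcp_rot: [[0.999, 0.041, -0.001], [0.041, -0.999, -0.0], [-0.001, 0.0, -1.0]]
force: [-0.5, -0.3, 0.3]
opening: 0.977
grasp_force: 0.0
```

>>> send_rows(
  moves=[
    [0,0,0.1,0,0,0],
    [0,0,0.22,0,0,0],
    [0,0,0.34,0,0,0],
    [0,0,0.42,0,0,0],
    [0,0,0.445,0,0,0],
    [0,0,0.445,0,0,0],
  ],
)

```text
time_s: 29.6
position: [0.5918, 0.0197, 0.0568]
tcp_rot: [[0.999, 0.04, -0.002], [0.04, -0.999, 0.0], [-0.002, -0.0, -1.0]]
force: [0.4, 0.1, 0.7]
opening: 1.003
grasp_force: 0.0
```

>>> send_rows(
  moves=[
    [0,0,0,0,0,0],
    [0,0,0,0,0,0],
    [0,0,0,0,0,0],
    [0,0,0,0,0,0],
    [0,0,0,0,0,0],
  ],
  grip=0.6,
)

```text
time_s: 30.1
position: [0.5932, 0.0201, 0.0588]
tcp_rot: [[0.999, 0.043, 0.002], [0.043, -0.999, -0.001], [0.002, 0.002, -1.0]]
force: [0.1, -2.2, 3.7]
opening: 0.728
grasp_force: 30.0
```

>>> send_rows(
  moves=[
    [0,0.01,-0.02,0,0,0],
    [0,0.012,-0.08,0,0,0],
    [0,0.012,-0.17,0,0,0],
    [0,0.012,-0.27,0,0,0],
    [0,0.012,-0.36,0,0,0],
    [0,0.012,-0.43,0,0,0],
    [0,0.012,-0.45,0,0,0],
    [0,0.012,-0.45,0,0,0],
  ],
)

```text
time_s: 30.9
position: [0.5922, 0.018, 0.1705]
tcp_rot: [[0.999, 0.042, 0.0], [0.042, -0.999, 0.0], [0.0, -0.0, -1.0]]
force: [-0.1, -0.6, -3.9]
opening: 0.728
grasp_force: 30.0
```

>>> send_rows(
  moves=[
    [0,-0.05,0,0,0,0],
    [0,-0.15,0,0,0,0],
    [0,-0.25,0,0,0,0],
    [0,-0.35,0,0,0,0],
    [0,-0.45,0,0,0,0],
    [0,-0.55,0,0,0,0],
    [0,-0.65,0,0,0,0],
    [0,-0.75,0,0,0,0],
    [0,-0.85,0,0,0,0],
    [0,-0.93,0,0,0,0],
    [0,-0.96,0,0,0,0],
    [0,-0.96,0,0,0,0],
  ],
)

```text
time_s: 32.1
position: [0.581, 0.2588, 0.1689]
tcp_rot: [[0.999, 0.044, -0.003], [0.044, -0.999, -0.001], [-0.003, 0.0, -1.0]]
force: [0.8, -0.2, -2.9]
opening: 0.731
grasp_force: 30.0
```

```bash
python3 -c "
from h import *
plan(.575,.30,.1,-87.6)
p,d,ci=cap('scene');P=pts(ci,d);Z=P[...,2]
# crate rim: wood points height ~36mm
h=cv2.cvtColor(p,cv2.COLOR_RGB2HSV)
m=(d>0)&(Z>.03)&(Z<.041)&(P[...,1]>.18)&(P[...,1]<.42)&(P[...,0]>.3)&(P[...,0]<.72)&(h[...,1]>80)
q=P[m];print(m.sum(),np.percentile(q,[1,99],axis=0).round(3).tolist())"
```

```text
t 32.1 F [ 0.8 -0.2 -2.9] -> [-0.016 -0.166  0.276] [0.    0.002 0.001]
582 [[0.343, 0.223, 0.03], [0.672, 0.406, 0.041]]
```

>>> send_rows(
  moves=[
    [-0.016,-0.08,0,0,0,0],
    [-0.016,-0.15,0,0,0,0],
    [-0.016,-0.16,0.05,0,0,0],
    [-0.016,-0.16,0.15,0,0,0],
    [-0.016,-0.16,0.25,0,0,0],
    [-0.016,-0.16,0.35,0,0,0],
    [-0.016,-0.16,0.42,0,0,0],
    [-0.016,-0.16,0.445,0,0,0],
    [-0.016,-0.16,0.445,0,0,0],
    [-0.016,-0.16,0.445,0,0,0],
  ],
)

```text
time_s: 33.15
position: [0.5775, 0.2972, 0.0596]
tcp_rot: [[0.999, 0.042, 0.001], [0.042, -0.999, 0.0], [0.001, -0.0, -1.0]]
force: [-0.2, -0.1, -3.1]
opening: 0.729
grasp_force: 30.0
```

>>> send_rows(
  moves=[
    [0,0,0.006,0,0,0],
    [0,0,0.012,0,0,0],
    [0,0,0.012,0,0,0],
  ],
)

```text
time_s: 33.45
position: [0.5769, 0.2974, 0.0566]
tcp_rot: [[0.999, 0.042, 0.001], [0.042, -0.999, 0.0], [0.001, -0.0, -1.0]]
force: [-0.3, -0.1, -3.4]
opening: 0.723
grasp_force: 30.0
```

>>> send_rows(
  moves=[
    [0,0,0.006,0,0,0],
    [0,0,0.012,0,0,0],
    [0,0,0.012,0,0,0],
  ],
)

```text
time_s: 33.75
position: [0.5764, 0.2973, 0.0528]
tcp_rot: [[0.999, 0.042, -0.001], [0.042, -0.999, -0.0], [-0.001, 0.0, -1.0]]
force: [-0.5, 0.9, -3.5]
opening: 0.727
grasp_force: 30.0
```

>>> send_rows(
  moves=[
    [0,0,0.005,0,0,0],
    [0,0,0.01,0,0,0],
    [0,0,0.01,0,0,0],
  ],
)

```text
time_s: 34.05
position: [0.5765, 0.2973, 0.0503]
tcp_rot: [[0.999, 0.042, -0.0], [0.042, -0.999, -0.0], [-0.0, 0.0, -1.0]]
force: [0.1, 0.5, -3.5]
opening: 0.729
grasp_force: 30.0
```

>>> send_rows(
  moves=[
    [0,0,0.005,0,0,0],
    [0,0,0.008,0,0,0],
    [0,0,0.008,0,0,0],
  ],
)

```text
time_s: 34.35
position: [0.5768, 0.2974, 0.0498]
tcp_rot: [[0.999, 0.042, 0.0], [0.042, -0.999, 0.0], [0.0, -0.0, -1.0]]
force: [-2.6, -0.3, 4.8]
opening: 0.73
grasp_force: 30.0
```

>>> send_rows(
  moves=[
    [0,0,0,0,0,0],
    [0,0,0,0,0,0],
    [0,0,0,0,0,0],
    [0,0,0,0,0,0],
    [0,0,-0.04,0,0,0],
    [0,0,-0.16,0,0,0],
    [0,0,-0.3,0,0,0],
    [0,0,-0.45,0,0,0],
    [0,0,-0.5,0,0,0],
    [0,0,-0.5,0,0,0],
  ],
  grip=1,
)

```text
time_s: 35.35
position: [0.5784, 0.298, 0.1766]
tcp_rot: [[0.999, 0.042, 0.006], [0.042, -0.999, 0.002], [0.006, -0.002, -1.0]]
force: [0.2, -0.1, -1.0]
opening: 0.996
grasp_force: 0.0
```

>>> send_rows(
  moves=[
    [-0.05,0.15,0,0,0,-0.09],
    [-0.1,0.3,0,0,0,-0.18],
    [-0.15,0.45,0,0,0,-0.27],
    [-0.2,0.6,0,0,0,-0.36],
    [-0.25,0.75,0,0,0,-0.45],
    [-0.3,0.9,0,0,0,-0.54],
    [-0.35,1.0,0,0,0,-0.63],
    [-0.35,1.0,0,0,0,-0.72],
    [-0.35,1.0,0,0,0,-0.81],
    [-0.35,1.0,0,0,0,-0.9],
    [-0.35,1.0,0,0,0,-1.0],
    [-0.35,1.0,0,0,0,-1.0],
  ],
)

```text
time_s: 36.55
position: [0.4982, 0.044, 0.1719]
tcp_rot: [[-0.042, 0.999, -0.004], [0.999, 0.042, 0.001], [0.001, -0.004, -1.0]]
force: [0.5, 0.0, -0.8]
opening: 1.0
grasp_force: 0.0
```

```bash
python3 -c "
from h import *
look();plan(.4284,-.3130,.17,2.4)
plan(.46,-.18,.18,2.4)"
```

```text
handle 65 [-0.1338  0.0002] [0.0138 0.0258] mean [-1.337e-01  1.000e-04] world [ 0.5977 -0.1152  0.126 ]
pad x range [-0.1269 -0.0579] y [-0.0214 -0.0003  0.0225]Traceback (most recent call last):
  File "<string>", line 3, in <module>
    look();plan(.4284,-.3130,.17,2.4)
    ~~~~^^
  File "h.py", line 28, in look
    n=w&(Z>.07)&(Z<.09)&(C[...,0]>.03)&(p[...,0]>120); c=C[n]; print('vjaw',np.percentile(c,[2,98],axis=0).round(4).tolist())
                                                                            ~~~~~~~~~~~~~^^^^^^^^^^^^^^^^^
    return _quantile_unchecked(
        a, q, axis, out, overwrite_input, method, keepdims, weights)
    return _ureduce(a,
                    func=_quantile_ureduce_func,
    ...<5 lines>...
                    overwrite_input=overwrite_input,
                    method=method)
    r = func(a, **kwargs)
    result = _quantile(arr,
                       quantiles=q,
    ...<2 lines>...
                       out=out,
                       weights=wgt)
    slices_having_nans = np.isnan(arr[-1, ...])
                                  ~~~^^^^^^^^^
IndexError: index -1 is out of bounds for axis 0 with size 0
```

```bash
sed -i "/n=w&(Z>.07)&(Z<.09)&(C\[...,0\]>.03)/d" h.py; python3 -c "
from h import *
look();plan(.4284,-.3130,.17,2.4)"
```

```text
handle 63 [-0.1339  0.0002] [0.0137 0.0258] mean [-0.1338 -0.0002] world [ 0.598  -0.1153  0.126 ]
pad x range [-0.1269 -0.0579] y [-0.0215  0.0002  0.0224]
lid px 589 318 z 0.1026 xy [ 0.2526 -0.732   0.1008] clamp [-0.7358  0.3701] r 0.066
lid px 457 285 z 0.0996 xy [ 0.3348 -0.4034  0.0978] clamp [-0.4109  0.2746] r 0.0295
lid px 421 248 z 0.1002 xy [ 0.4284 -0.3137  0.0984] clamp [-0.3251  0.1774] r 0.0323
lid px 184 190 z 0.1002 xy [0.5775 0.2961 0.0984] clamp [0.2781 0.0035] r 0.0299
t 36.65 F [1.6 0.1 0.5] -> [-1.416 -0.337  0.01 ] [-0.002 -0.    -0.002]
```

>>> send_rows(
  moves=[
    [-0.16,-0.04,0,0,0,0],
    [-0.33,-0.08,0,0,0,0],
    [-0.5,-0.12,0,0,0,0],
    [-0.67,-0.16,0,0,0,0],
    [-0.84,-0.2,0,0,0,0],
    [-0.98,-0.23,0,0,0,0],
    [-0.98,-0.23,0,0,0,0],
  ],
)

```text
time_s: 37.35
position: [0.4526, -0.2079, 0.1733]
tcp_rot: [[-0.034, 0.999, 0.001], [0.999, 0.034, -0.002], [-0.002, 0.001, -1.0]]
force: [0.5, -0.2, 0.2]
opening: 1.003
grasp_force: 0.0
```

>>> send_rows(
  moves=[
    [-0.16,-0.04,0,0,0,0],
    [-0.32,-0.08,0,0,0,0],
    [-0.436,-0.108,0,0,0,0],
    [-0.436,-0.108,0,0,0,0],
    [-0.436,-0.108,0,0,0,0],
    [-0.436,-0.108,0,0,0,0],
  ],
)

```text
time_s: 37.95
position: [0.4299, -0.3113, 0.1731]
tcp_rot: [[-0.042, 0.999, -0.001], [0.999, 0.042, 0.002], [0.002, -0.001, -1.0]]
force: [-0.3, 1.3, -0.4]
opening: 1.0
grasp_force: 0.0
```

```bash
python3 -c "
from h import *
plan(.4284,-.3135,.043,2.4)
p,d,ci=cap('scene');P=pts(ci,d)
m=(d>0)&(p.min(2)>140)&(abs(P[...,0]-.428)<.05)&(abs(P[...,1]+.3135)<.05)&(P[...,2]>.085)&(P[...,2]<.105);q=P[m];print(m.sum(),np.percentile(q,[2,50,98],axis=0).round(4).tolist(),cv2.minEnclosingCircle(q[:,:2].astype(np.float32)))"
```

```text
t 37.95 F [-0.3  1.3 -0.4] -> [-0.01  -0.006  0.52 ] [-0.001 -0.001  0.   ]
316 [[0.4018, -0.341, 0.0929], [0.4315, -0.3122, 0.0979], [0.4604, -0.2813, 0.101]] ((0.42971372604370117, -0.31076306104660034), 0.03451633080840111)
```

>>> send_rows(
  moves=[
    [-0.006,0,0.1,0,0,0],
    [-0.006,0,0.25,0,0,0],
    [-0.006,0,0.4,0,0,0],
    [-0.006,0,0.48,0,0,0],
    [-0.006,0,0.52,0,0,0],
    [-0.006,0,0.52,0,0,0],
    [-0.006,0,0.52,0,0,0],
  ],
)

```text
time_s: 38.7
position: [0.4309, -0.3148, 0.0443]
tcp_rot: [[-0.043, 0.999, 0.001], [0.999, 0.043, -0.001], [-0.001, 0.001, -1.0]]
force: [0.6, -0.4, -0.2]
opening: 0.992
grasp_force: 0.0
```

>>> send_rows(
  moves=[
    [0,0,0,0,0,0],
    [0,0,0,0,0,0],
    [0,0,0,0,0,0],
    [0,0,0,0,0,0],
    [0,0,0,0,0,0],
    [0,0,0,0,0,0],
  ],
  grip=0.6,
)

```text
time_s: 39.3
position: [0.4303, -0.3152, 0.0442]
tcp_rot: [[-0.042, 0.999, 0.0], [0.999, 0.042, -0.001], [-0.001, 0.0, -1.0]]
force: [-1.8, -1.0, 5.8]
opening: 0.75
grasp_force: 30.0
```

>>> send_rows(
  moves=[
    [0,0,-0.02,0,0,0],
    [0,0,-0.08,0,0,0],
    [0,0,-0.17,0,0,0],
    [0,0,-0.27,0,0,0],
    [0,0,-0.37,0,0,0],
    [0,0,-0.47,0,0,0],
    [0,0,-0.57,0,0,0],
    [0,0,-0.65,0,0,0],
    [0,0,-0.68,0,0,0],
    [0,0,-0.68,0,0,0],
  ],
)

```text
time_s: 40.3
position: [0.4303, -0.3149, 0.2139]
tcp_rot: [[-0.042, 0.999, 0.001], [0.999, 0.042, -0.001], [-0.001, 0.001, -1.0]]
force: [0.7, 0.2, -4.0]
opening: 0.751
grasp_force: 30.0
```

>>> send_rows(
  moves=[
    [0.05,0.03,0,0,0,0],
    [0.15,0.09,0,0,0,0],
    [0.25,0.15,0,0,0,0],
    [0.35,0.21,0,0,0,0],
    [0.45,0.27,0,0,0,0],
    [0.55,0.33,0,0,0,0],
    [0.65,0.39,0,0,0,0],
    [0.75,0.45,0,0,0,0],
    [0.85,0.51,0,0,0,0],
    [0.93,0.56,0,0,0,0],
    [0.96,0.58,0,0,0,0],
    [0.96,0.58,0,0,0,0],
  ],
)

```text
time_s: 41.5
position: [0.5644, -0.0672, 0.2121]
tcp_rot: [[-0.044, 0.999, -0.003], [0.999, 0.044, 0.001], [0.001, -0.003, -1.0]]
force: [-0.9, 0.0, -4.2]
opening: 0.751
grasp_force: 30.0
```

```bash
python3 st.py;python3 -c "
from h import *
plan(.593,.009,.21)"
```

```text
41.5 [ 0.5644 -0.0672  0.2121] op 0.751 F [-0.9  0.  -4.2] M [-0.23  0.06  0.03] yaw 2.5 tau6 0.069
t 41.5 F [-0.9  0.  -4.2] -> [0.3   0.128 0.008] [-0.002 -0.001  0.002]
```

>>> send_rows(
  moves=[
    [0.06,0.03,0,0,0,0],
    [0.15,0.07,0,0,0,0],
    [0.24,0.11,0,0,0,0],
    [0.29,0.128,0,0,0,0],
    [0.3,0.128,0,0,0,0],
    [0.3,0.128,0,0,0,0],
    [0.3,0.128,0,0,0,0],
  ],
)

```text
time_s: 42.2
position: [0.5933, 0.0063, 0.2134]
tcp_rot: [[-0.041, 0.999, -0.001], [0.999, 0.041, -0.001], [-0.001, -0.001, -1.0]]
force: [-1.1, 0.2, -4.2]
opening: 0.759
grasp_force: 30.0
```

>>> send_rows(
  moves=[
    [0,0,0.05,0,0,0],
    [0,0,0.15,0,0,0],
    [0,0,0.25,0,0,0],
    [0,0,0.35,0,0,0],
    [0,0,0.44,0,0,0],
    [0,0,0.51,0,0,0],
    [0,0,0.55,0,0,0],
    [0,0,0.57,0,0,0],
    [0,0,0.57,0,0,0],
    [0,0,0.57,0,0,0],
  ],
)

```text
time_s: 43.2
position: [0.5945, 0.007, 0.0717]
tcp_rot: [[-0.042, 0.999, 0.002], [0.999, 0.042, -0.0], [-0.0, 0.002, -1.0]]
force: [0.7, 0.5, -3.2]
opening: 0.754
grasp_force: 30.0
```

>>> send_rows(
  moves=[
    [0,0,0.008,0,0,0],
    [0,0,0.016,0,0,0],
    [0,0,0.016,0,0,0],
  ],
)

```text
time_s: 43.5
position: [0.5938, 0.0074, 0.0672]
tcp_rot: [[-0.042, 0.999, 0.0], [0.999, 0.042, -0.0], [-0.0, 0.0, -1.0]]
force: [0.1, -0.2, -2.4]
opening: 0.748
grasp_force: 30.0
```

>>> send_rows(
  moves=[
    [0,0,0.006,0,0,0],
    [0,0,0.012,0,0,0],
    [0,0,0.012,0,0,0],
  ],
)

```text
time_s: 43.8
position: [0.5936, 0.0074, 0.0638]
tcp_rot: [[-0.042, 0.999, -0.0], [0.999, 0.042, 0.0], [0.0, -0.0, -1.0]]
force: [0.0, -0.3, -3.3]
opening: 0.751
grasp_force: 30.0
```

>>> send_rows(
  moves=[
    [0,0,0.005,0,0,0],
    [0,0,0.01,0,0,0],
    [0,0,0.01,0,0,0],
  ],
)

```text
time_s: 44.1
position: [0.5939, 0.0074, 0.0622]
tcp_rot: [[-0.042, 0.999, 0.0], [0.999, 0.042, -0.0], [-0.0, 0.0, -1.0]]
force: [-1.4, 1.0, 1.2]
opening: 0.752
grasp_force: 30.0
```

>>> send_rows(
  moves=[
    [0,0,0,0,0,0],
    [0,0,0,0,0,0],
    [0,0,0,0,0,0],
    [0,0,0,0,0,0],
    [0,0,-0.04,0,0,0],
    [0,0,-0.16,0,0,0],
    [0,0,-0.3,0,0,0],
    [0,0,-0.42,0,0,0],
    [0,0,-0.42,0,0,0],
    [0,0,-0.42,0,0,0],
  ],
  grip=1,
)

```text
time_s: 45.1
position: [0.5942, 0.0073, 0.1678]
tcp_rot: [[-0.042, 0.999, 0.002], [0.999, 0.042, -0.0], [-0.001, 0.002, -1.0]]
force: [-0.7, -0.3, -0.4]
opening: 0.999
grasp_force: 0.0
```

>>> send_rows(
  moves=[
    [-0.1,0,0,0,0,-0.09],
    [-0.2,0,0,0,0,-0.18],
    [-0.3,0,0,0,0,-0.27],
    [-0.4,0,0,0,0,-0.36],
    [-0.49,0,0,0,0,-0.45],
    [-0.49,0,0,0,0,-0.54],
    [-0.49,0,0,0,0,-0.63],
    [-0.49,0,0,0,0,-0.72],
    [-0.49,0,0,0,0,-0.81],
    [-0.49,0,0,0,0,-0.9],
    [-0.49,0,0,0,0,-1.0],
    [-0.49,0,0,0,0,-1.0],
  ],
  grip=0.5,
)

```text
time_s: 46.3
position: [0.5977, -0.1147, 0.1648]
tcp_rot: [[-0.999, -0.042, -0.003], [-0.042, 0.999, 0.001], [0.003, 0.001, -1.0]]
force: [-1.8, 0.4, -0.1]
opening: 0.502
grasp_force: 0.0
```

```bash
python3 -c "
from h import *
look();plan(.598,-.1152,.057,92.4)"
```

```text
handle 3 [-0.0698  0.0216] [0.1199 0.028 ] mean [-0.0889  0.017 ] world [ 0.579  -0.0711  0.126 ]
pad x range [-0.1206  0.0298] y [-0.0285  0.0029  0.0281]
lid px 604 321 z 0.0017 xy [ 2.292e-01 -8.291e-01 -1.000e-04] clamp [-0.8319  0.3976] r 0.0812
lid px 457 285 z 0.1001 xy [ 0.3352 -0.4029  0.0983] clamp [-0.4104  0.2741] r 0.03
lid px 184 190 z 0.0993 xy [0.5777 0.2964 0.0975] clamp [0.2784 0.0032] r 0.0305
t 46.35 F [ 0.8  0.4 -0.5] -> [-0.002 -0.003  0.432] [ 0.001 -0.002 -0.002]
```

>>> send_rows(
  moves=[
    [0,0,0.1,0,0,0],
    [0,0,0.22,0,0,0],
    [0,0,0.34,0,0,0],
    [0,0,0.42,0,0,0],
    [0,0,0.42,0,0,0],
    [0,0,0.42,0,0,0],
  ],
)

```text
time_s: 46.95
position: [0.5987, -0.115, 0.0611]
tcp_rot: [[-0.999, -0.04, -0.001], [-0.04, 0.999, 0.0], [0.001, 0.001, -1.0]]
force: [1.0, -0.4, 0.9]
opening: 0.5
grasp_force: 0.0
```

>>> send_rows(
  moves=[
    [0,0,0,0,0,0],
    [0,0,0,0,0,0],
    [0,0,0,0,0,0],
    [0,0,0,0,0,0],
    [0,0,0,0,0,0],
    [0,0,0,0,0,0],
  ],
  grip=0,
)

```text
time_s: 47.55
position: [0.5993, -0.1152, 0.0622]
tcp_rot: [[-0.999, -0.042, 0.001], [-0.042, 0.999, -0.0], [-0.001, -0.0, -1.0]]
force: [-0.9, 0.4, 4.6]
opening: 0.182
grasp_force: 30.0
```

>>> send_rows(
  moves=[
    [0,0.01,0,0,0,0],
    [0,0.02,0,0,0,0],
    [0,0.03,0,0,0,0],
    [0,0.04,0,0,0,0],
    [0,0.05,0,0,0,0],
    [0,0.06,0,0,0,0],
    [0,0.07,0,0,0,0],
    [0,0.08,0,0,0,0],
    [0,0.09,0,0,0,0],
    [0,0.1,0,0,0,0],
    [0,0.1,0,0,0,0],
  ],
)

```text
time_s: 48.65
position: [0.5984, -0.0938, 0.0622]
tcp_rot: [[-0.999, -0.043, 0.001], [-0.043, 0.999, -0.006], [-0.001, -0.006, -1.0]]
force: [-2.3, -9.5, 3.3]
opening: 0.182
grasp_force: 30.1
```

>>> send_rows(
  moves=[
    [0,0.004,0,0,0,0],
    [0,0.008,0,0,0,0],
    [0,0.008,0,0,0,0],
  ],
)

```text
time_s: 48.95
position: [0.5984, -0.0921, 0.0622]
tcp_rot: [[-0.999, -0.043, 0.001], [-0.043, 0.999, -0.006], [-0.001, -0.006, -1.0]]
force: [-3.1, -10.7, 3.3]
opening: 0.183
grasp_force: 30.1
```

>>> send_rows(
  moves=[
    [0,0.004,0,0,0,0],
    [0,0.008,0,0,0,0],
    [0,0.012,0,0,0,0],
    [0,0.012,0,0,0,0],
  ],
)

```text
time_s: 49.35
position: [0.5983, -0.0902, 0.0622]
tcp_rot: [[-0.999, -0.043, 0.001], [-0.043, 0.999, -0.008], [-0.001, -0.008, -1.0]]
force: [-2.6, -13.5, 2.1]
opening: 0.183
grasp_force: 30.1
```

>>> send_rows(
  moves=[
    [0,0.004,0,0,0,0],
    [0,0.008,0,0,0,0],
    [0,0.008,0,0,0,0],
  ],
)

```text
time_s: 49.65
position: [0.5983, -0.0893, 0.0622]
tcp_rot: [[-0.999, -0.043, 0.001], [-0.043, 0.999, -0.009], [-0.001, -0.009, -1.0]]
force: [-2.6, -15.5, 1.4]
opening: 0.18
grasp_force: 30.1
```

>>> send_rows(
  moves=[
    [0,0.004,0,0,0,0],
    [0,0.008,0,0,0,0],
    [0,0.008,0,0,0,0],
  ],
)

```text
time_s: 49.95
position: [0.5983, -0.0884, 0.0622]
tcp_rot: [[-0.999, -0.044, 0.001], [-0.044, 0.999, -0.011], [-0.001, -0.011, -1.0]]
force: [-3.4, -18.9, 2.9]
opening: 0.181
grasp_force: 30.1
```

>>> send_rows(
  moves=[
    [0,0.004,0,0,0,0],
    [0,0.008,0,0,0,0],
    [0,0.008,0,0,0,0],
  ],
)

```text
time_s: 50.25
position: [0.5982, -0.0875, 0.0622]
tcp_rot: [[-0.999, -0.044, 0.002], [-0.044, 0.999, -0.012], [-0.001, -0.012, -1.0]]
force: [-3.6, -21.4, 0.9]
opening: 0.181
grasp_force: 30.2
```

>>> send_rows(
  moves=[
    [0,0,0,0,0,0],
    [0,0,0,0,0,0],
    [0,0,0,0,0,0],
    [0,0,0,0,0,0],
    [0,0,-0.06,0,0,0],
    [0,0,-0.2,0,0,0],
    [0,0,-0.34,0,0,0],
    [0,0,-0.44,0,0,0],
    [0,0,-0.44,0,0,0],
    [0,0,-0.44,0,0,0],
  ],
  grip=0.5,
)

```text
time_s: 51.25
position: [0.5972, -0.0783, 0.1715]
tcp_rot: [[-0.999, -0.043, 0.0], [-0.043, 0.999, 0.0], [-0.0, 0.0, -1.0]]
force: [-0.9, -0.0, -1.2]
opening: 0.498
grasp_force: 0.0
```

```bash
python3 st.py;  python3 -c "
from h import *
plan(.5925,.0192,.066,92.4)
p,d,ci=cap('scene');P=pts(ci,d)
m=(d>0)&(p.min(2)>130)&(abs(P[...,0]-.59)<.05)&(abs(P[...,1]-.02)<.05)&(P[...,2]>.105)&(P[...,2]<.122);q=P[m];print(m.sum(),np.percentile(q,[2,50,98],axis=0).round(4).tolist(),cv2.minEnclosingCircle(q[:,:2].astype(np.float32)))"
```

```text
51.25 [ 0.5972 -0.0783  0.1715] op 0.498 F [-0.9 -0.  -1.2] M [ 0.09  0.02 -0.01] yaw 92.4 tau6 -0.001
t 51.25 F [-0.9 -0.  -1.2] -> [0.002 0.39  0.422] [0. 0. 0.]
224 [[0.5648, -0.0074, 0.1137], [0.5929, 0.0179, 0.1166], [0.6208, 0.0472, 0.1204]] ((0.5933676362037659, 0.02071148157119751), 0.03377687931060791)
```

>>> send_rows(
  moves=[
    [0,0.12,0,0,0,0],
    [0,0.26,0,0,0,0],
    [0,0.393,0,0,0,0],
    [0,0.393,0,0,0,0],
    [0,0.393,0,0,0,0],
    [0,0.393,0.1,0,0,0],
    [0,0.393,0.22,0,0,0],
    [0,0.393,0.33,0,0,0],
    [0,0.393,0.4,0,0,0],
    [0,0.393,0.42,0,0,0],
    [0,0.393,0.42,0,0,0],
  ],
  grip=1,
)

```text
time_s: 52.4
position: [0.5926, 0.0182, 0.0653]
tcp_rot: [[-0.999, -0.041, -0.003], [-0.041, 0.999, 0.0], [0.003, 0.0, -1.0]]
force: [-0.0, 0.9, -0.1]
opening: 0.997
grasp_force: 0.0
```

>>> send_rows(
  moves=[
    [0,0,0,0,0,0],
    [0,0,0,0,0,0],
    [0,0,0,0,0,0],
    [0,0,0,0,0,0],
    [0,0,0,0,0,0],
  ],
  grip=0.6,
)

```text
time_s: 52.9
position: [0.5941, 0.018, 0.0676]
tcp_rot: [[-0.999, -0.043, 0.002], [-0.043, 0.999, -0.002], [-0.002, -0.002, -1.0]]
force: [-1.1, -3.5, 4.2]
opening: 0.752
grasp_force: 30.0
```

```bash
python3 st.py
```

```text
52.9 [0.5941 0.018  0.0676] op 0.752 F [-1.1 -3.5  4.2] M [-0.65  0.12  0.03] yaw 92.4 tau6 0.048
```

>>> send_rows(
  moves=[
    [0,0,0,0,0,0.08],
    [0,0,0,0,0,0.16],
    [0,0,0,0,0,0.24],
    [0,0,0,0,0,0.32],
    [0,0,0,0,0,0.4],
    [0,0,0,0,0,0.46],
    [0,0,0,0,0,0.46],
  ],
)

```text
time_s: 53.6
position: [0.594, 0.0176, 0.0676]
tcp_rot: [[-0.776, 0.63, 0.002], [0.63, 0.776, -0.002], [-0.003, -0.001, -1.0]]
force: [-1.5, -5.2, 4.2]
opening: 0.751
grasp_force: 30.0
```

```bash
python3 st.py
```

```text
53.6 [0.594  0.0176 0.0676] op 0.751 F [-1.5 -5.2  4.2] M [-0.93  0.17 -0.12] yaw 50.9 tau6 0.125
```

>>> send_rows(
  moves=[
    [0,0,0,0,0,0.06],
    [0,0,0,0,0,0.09],
    [0,0,0,0,0,0.09],
  ],
)

```text
time_s: 53.9
position: [0.5939, 0.0176, 0.0676]
tcp_rot: [[-0.68, 0.733, 0.001], [0.733, 0.68, -0.002], [-0.003, -0.001, -1.0]]
force: [-1.5, -6.4, 5.3]
opening: 0.752
grasp_force: 30.0
```

```bash
python3 st.py
```

```text
53.9 [0.5939 0.0176 0.0676] op 0.752 F [-1.5 -6.4  5.3] M [-0.95  0.21 -0.16] yaw 42.9 tau6 -0.019
```

>>> send_rows(
  moves=[
    [0,0,0,0,0,0.06],
    [0,0,0,0,0,0.09],
    [0,0,0,0,0,0.09],
  ],
)

```text
time_s: 54.2
position: [0.5939, 0.0175, 0.0676]
tcp_rot: [[-0.57, 0.821, 0.001], [0.821, 0.57, -0.003], [-0.003, -0.0, -1.0]]
force: [-1.0, -5.9, 4.6]
opening: 0.751
grasp_force: 30.0
```

```bash
python3 st.py
```

```text
54.2 [0.5939 0.0175 0.0676] op 0.751 F [-1.  -5.9  4.6] M [-1.09  0.27 -0.19] yaw 34.8 tau6 -0.02
```

>>> send_rows(
  moves=[
    [0,0,0,0,0,0.06],
    [0,0,0,0,0,0.09],
    [0,0,0,0,0,0.09],
  ],
)

```text
time_s: 54.5
position: [0.5954, 0.0184, 0.0676]
tcp_rot: [[-0.45, 0.893, 0.004], [0.893, 0.45, -0.001], [-0.003, 0.003, -1.0]]
force: [2.8, -2.9, 2.5]
opening: 0.751
grasp_force: 30.0
```

```bash
python3 st.py
```

```text
54.5 [0.5954 0.0184 0.0676] op 0.751 F [ 2.8 -2.9  2.5] M [-0.58 -0.26  0.11] yaw 26.7 tau6 0.263
```

The same jump appears as on jar_a: tau6 goes from −0.02 to 0.26. I'll turn a touch further to confirm.

>>> send_rows(
  moves=[
    [0,0,0,0,0,0.04],
    [0,0,0,0,0,0.07],
    [0,0,0,0,0,0.07],
  ],
)

```text
time_s: 54.8
position: [0.5955, 0.0185, 0.0676]
tcp_rot: [[-0.35, 0.937, 0.005], [0.937, 0.35, -0.001], [-0.003, 0.004, -1.0]]
force: [3.1, -3.4, 3.7]
opening: 0.75
grasp_force: 30.0
```

```bash
python3 st.py
```

```text
54.8 [0.5955 0.0185 0.0676] op 0.75 F [ 3.1 -3.4  3.7] M [-0.63 -0.42  0.01] yaw 20.5 tau6 0.169
```

>>> send_rows(
  moves=[
    [0,0,0,0,0,0.04],
    [0,0,0,0,0,0.07],
    [0,0,0,0,0,0.07],
  ],
)

```text
time_s: 55.1
position: [0.5952, 0.0184, 0.0676]
tcp_rot: [[-0.245, 0.969, 0.004], [0.969, 0.245, -0.001], [-0.002, 0.004, -1.0]]
force: [3.6, -2.8, 6.6]
opening: 0.75
grasp_force: 30.0
```

```bash
python3 st.py
```

```text
55.1 [0.5952 0.0184 0.0676] op 0.75 F [ 3.6 -2.8  6.6] M [-0.8  -0.37  0.04] yaw 14.2 tau6 0.156
```

>>> send_rows(
  moves=[
    [0,0,0,0,0,0],
    [0,0,0,0,0,0],
    [0,0,0,0,0,0],
    [0,0,0,0,0,0],
    [0,0,-0.04,0,0,0],
    [0,0,-0.16,0,0,0],
    [0,0,-0.3,0,0,0],
    [0,0,-0.4,0,0,0],
    [0,0,-0.4,0,0,0],
    [0,0,-0.4,0,0,0],
  ],
  grip=1,
)

```text
time_s: 56.1
position: [0.5933, 0.0192, 0.1674]
tcp_rot: [[-0.244, 0.97, 0.001], [0.97, 0.244, -0.0], [-0.0, 0.001, -1.0]]
force: [-0.6, 0.6, 0.2]
opening: 1.0
grasp_force: 0.0
```

```bash
python3 -c "
from h import *
plan(.5972,-.0875,.168,92.4)"
```

```text
t 56.1 F [-0.6  0.6  0.2] -> [-0.418 -0.089 -0.002] [ 0.     0.001 -0.87 ]
```

>>> send_rows(
  moves=[
    [-0.1,-0.02,0,0,0,-0.09],
    [-0.2,-0.04,0,0,0,-0.18],
    [-0.3,-0.06,0,0,0,-0.27],
    [-0.418,-0.089,0,0,0,-0.36],
    [-0.418,-0.089,0,0,0,-0.45],
    [-0.418,-0.089,0,0,0,-0.54],
    [-0.418,-0.089,0,0,0,-0.63],
    [-0.418,-0.089,0,0,0,-0.72],
    [-0.418,-0.089,0,0,0,-0.81],
    [-0.418,-0.089,0,0,0,-0.87],
    [-0.418,-0.089,0,0,0,-0.87],
    [-0.418,-0.089,0,0,0,-0.87],
  ],
  grip=0.5,
)

```text
time_s: 57.3
position: [0.5963, -0.0874, 0.1653]
tcp_rot: [[-0.999, -0.04, -0.003], [-0.04, 0.999, 0.001], [0.003, 0.001, -1.0]]
force: [0.7, 0.9, -0.0]
opening: 0.501
grasp_force: 0.0
```

>>> send_rows(
  moves=[
    [0,0,0.1,0,0,0],
    [0,0,0.22,0,0,0],
    [0,0,0.34,0,0,0],
    [0,0,0.42,0,0,0],
    [0,0,0.42,0,0,0],
  ],
)

```text
time_s: 57.8
position: [0.5942, -0.0868, 0.0581]
tcp_rot: [[-0.999, -0.04, -0.007], [-0.04, 0.999, 0.003], [0.007, 0.003, -1.0]]
force: [0.3, 0.3, 0.3]
opening: 0.504
grasp_force: 0.0
```

>>> send_rows(
  moves=[
    [0,0,0,0,0,0],
    [0,0,0,0,0,0],
    [0,0,0,0,0,0],
    [0,0,0,0,0,0],
    [0,0,0,0,0,0],
  ],
  grip=0,
)

```text
time_s: 58.3
position: [0.598, -0.0891, 0.0627]
tcp_rot: [[-0.999, -0.042, 0.002], [-0.042, 0.999, -0.003], [-0.002, -0.003, -1.0]]
force: [-1.1, -4.0, 2.5]
opening: 0.177
grasp_force: 30.0
```

>>> send_rows(
  moves=[
    [0,-0.02,0,0,0,0],
    [0,-0.04,0,0,0,0],
    [0,-0.06,0,0,0,0],
    [0,-0.08,0,0,0,0],
    [0,-0.1,0,0,0,0],
    [0,-0.12,0,0,0,0],
    [0,-0.14,0,0,0,0],
    [0,-0.15,0,0,0,0],
    [0,-0.15,0,0,0,0],
  ],
)

```text
time_s: 59.2
position: [0.5993, -0.1226, 0.0627]
tcp_rot: [[-0.999, -0.041, 0.001], [-0.041, 0.999, 0.004], [-0.002, 0.004, -1.0]]
force: [0.1, 7.3, 6.2]
opening: 0.18
grasp_force: 30.0
```

>>> send_rows(
  moves=[
    [0,0,0,0,0,0],
    [0,0,0,0,0,0],
    [0,0,0,0,0,0],
    [0,0,-0.06,0,0,0],
    [0,0,-0.2,0,0,0],
    [0,0,-0.34,0,0,0],
    [0,0,-0.44,0,0,0],
    [0,0,-0.44,0,0,0],
    [0,0,-0.44,0,0,0],
  ],
  grip=0.5,
)

```text
time_s: 60.1
position: [0.5986, -0.1254, 0.1715]
tcp_rot: [[-0.999, -0.042, 0.0], [-0.042, 0.999, -0.0], [-0.0, -0.0, -1.0]]
force: [0.7, 0.9, -0.1]
opening: 0.501
grasp_force: 0.0
```

```bash
python3 st.py; python3 -c "
from h import *
plan(.5925,.019,.068,92.4)
p,d,ci=cap('scene');P=pts(ci,d)
m=(d>0)&(p.min(2)>130)&(abs(P[...,0]-.59)<.05)&(abs(P[...,1]-.02)<.05)&(P[...,2]>.105)&(P[...,2]<.122);q=P[m];print(m.sum(),cv2.minEnclosingCircle(q[:,:2].astype(np.float32)))
x=[int(v) for v in proj(ci,(.59,0.0,.08))]
cv2.imwrite('pics/s9.png',cv2.resize(p[x[1]-45:x[1]+45,x[0]-55:x[0]+55,::-1],None,fx=6,fy=6,interpolation=0))"
```

```text
60.1 [ 0.5986 -0.1254  0.1715] op 0.501 F [ 0.7  0.9 -0.1] M [0.07 0.06 0.02] yaw 92.4 tau6 -0.002
t 60.1 F [ 0.7  0.9 -0.1] -> [0.    0.578 0.414] [-0.  0. -0.]
230 ((0.5947238206863403, 0.02087751030921936), 0.03325498849153519)
```

View pics/s9.png

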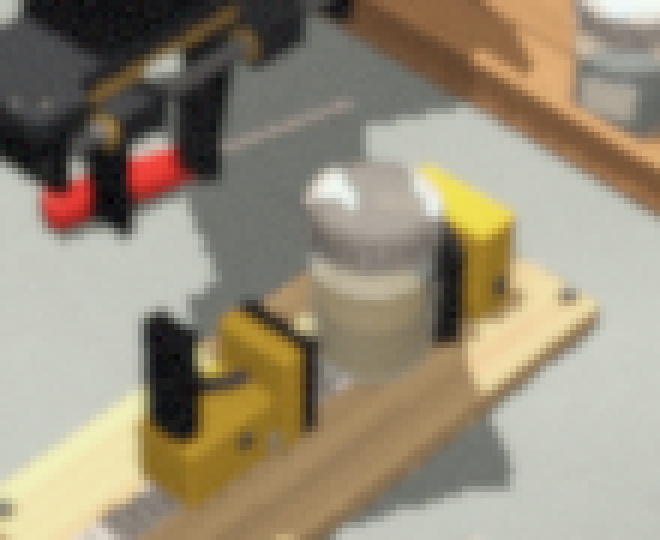

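Jar_b stands free in the V with its lid at about crop (375,215). In the first top view its label faced +y, and it is still hidden on that side, so the jar did not turn with its lid. Pick it up.

>>> send_rows(
  moves=[
    [0,0.15,0,0,0,0],
    [0,0.3,0,0,0,0],
    [0,0.45,0,0,0,0],
    [0,0.58,0,0,0,0],
    [0,0.58,0,0,0,0],
    [0,0.58,0,0,0,0],
    [0,0.58,0,0,0,0],
  ],
  grip=1,
)

```text
time_s: 60.85
position: [0.5924, 0.0188, 0.1705]
tcp_rot: [[-0.999, -0.041, -0.002], [-0.041, 0.999, -0.0], [0.002, -0.0, -1.0]]
force: [0.0, -0.5, 0.1]
opening: 0.98
grasp_force: 0.0
```

>>> send_rows(
  moves=[
    [0,0,0.1,0,0,0],
    [0,0,0.22,0,0,0],
    [0,0,0.34,0,0,0],
    [0,0,0.4,0,0,0],
    [0,0,0.414,0,0,0],
    [0,0,0.414,0,0,0],
  ],
)

```text
time_s: 61.45
position: [0.5926, 0.0185, 0.0674]
tcp_rot: [[-0.999, -0.04, -0.001], [-0.04, 0.999, 0.0], [0.001, 0.0, -1.0]]
force: [-0.4, 0.1, 1.2]
opening: 1.005
grasp_force: 0.0
```

>>> send_rows(
  moves=[
    [0,0,0,0,0,0],
    [0,0,0,0,0,0],
    [0,0,0,0,0,0],
    [0,0,0,0,0,0],
    [0,0,0,0,0,0],
  ],
  grip=0.6,
)

```text
time_s: 61.95
position: [0.5936, 0.019, 0.069]
tcp_rot: [[-0.999, -0.042, 0.002], [-0.042, 0.999, -0.001], [-0.002, -0.001, -1.0]]
force: [0.3, -2.2, 3.7]
opening: 0.75
grasp_force: 30.0
```

>>> send_rows(
  moves=[
    [0,-0.01,-0.02,0,0,0],
    [0,-0.012,-0.08,0,0,0],
    [0,-0.012,-0.17,0,0,0],
    [0,-0.012,-0.27,0,0,0],
    [0,-0.012,-0.36,0,0,0],
    [0,-0.012,-0.43,0,0,0],
    [0,-0.012,-0.5,0,0,0],
    [0,-0.012,-0.5,0,0,0],
  ],
)

```text
time_s: 62.75
position: [0.5939, 0.0169, 0.1949]
tcp_rot: [[-0.999, -0.042, 0.004], [-0.042, 0.999, 0.0], [-0.004, -0.0, -1.0]]
force: [1.6, -0.3, -3.3]
opening: 0.751
grasp_force: 30.0
```

>>> send_rows(
  moves=[
    [0.03,0.05,0,0,0,0],
    [0.08,0.15,0,0,0,0],
    [0.13,0.25,0,0,0,0],
    [0.18,0.35,0,0,0,0],
    [0.23,0.45,0,0,0,0],
    [0.28,0.55,0,0,0,0],
    [0.33,0.65,0,0,0,0],
    [0.38,0.75,0,0,0,0],
    [0.43,0.85,0,0,0,0],
    [0.48,0.93,0,0,0,0],
    [0.5,0.96,0,0,0,0],
    [0.5,0.96,0,0,0,0],
  ],
)

```text
time_s: 63.95
position: [0.4554, 0.252, 0.1918]
tcp_rot: [[-0.999, -0.044, -0.004], [-0.044, 0.999, -0.001], [0.004, -0.001, -1.0]]
force: [-0.2, 0.8, -2.8]
opening: 0.752
grasp_force: 30.0
```

```bash
python3 -c "
from h import *
plan(.445,.298,.067,92.4)"
```

```text
t 63.95 F [-0.2  0.8 -2.8] -> [0.031 0.186 0.499] [-0.    -0.002  0.002]
```

Contact is expected at reported z ≈ 0.060.

>>> send_rows(
  moves=[
    [0.031,0.08,0,0,0,0],
    [0.031,0.16,0,0,0,0],
    [0.031,0.186,0,0,0,0],
    [0.031,0.186,0.05,0,0,0],
    [0.031,0.186,0.15,0,0,0],
    [0.031,0.186,0.25,0,0,0],
    [0.031,0.186,0.35,0,0,0],
    [0.031,0.186,0.44,0,0,0],
    [0.031,0.186,0.49,0,0,0],
    [0.031,0.186,0.5,0,0,0],
    [0.031,0.186,0.5,0,0,0],
    [0.031,0.186,0.5,0,0,0],
  ],
)

```text
time_s: 65.15
position: [0.4493, 0.2975, 0.069]
tcp_rot: [[-0.999, -0.042, 0.002], [-0.042, 0.999, 0.001], [-0.002, 0.001, -1.0]]
force: [1.2, 0.2, -2.9]
opening: 0.75
grasp_force: 30.0
```

>>> send_rows(
  moves=[
    [0,0,0.006,0,0,0],
    [0,0,0.012,0,0,0],
    [0,0,0.012,0,0,0],
  ],
)

```text
time_s: 65.45
position: [0.4483, 0.2975, 0.0654]
tcp_rot: [[-0.999, -0.042, 0.0], [-0.042, 0.999, 0.0], [-0.0, 0.0, -1.0]]
force: [-0.7, -0.3, -3.0]
opening: 0.754
grasp_force: 30.0
```

>>> send_rows(
  moves=[
    [0,0,0.005,0,0,0],
    [0,0,0.01,0,0,0],
    [0,0,0.01,0,0,0],
  ],
)

```text
time_s: 65.75
position: [0.448, 0.2973, 0.0624]
tcp_rot: [[-0.999, -0.042, -0.0], [-0.042, 0.999, -0.0], [0.0, -0.0, -1.0]]
force: [0.2, -0.4, -3.4]
opening: 0.752
grasp_force: 30.0
```

>>> send_rows(
  moves=[
    [0,0,0.005,0,0,0],
    [0,0,0.01,0,0,0],
    [0,0,0.01,0,0,0],
  ],
)

```text
time_s: 66.05
position: [0.4482, 0.2974, 0.06]
tcp_rot: [[-0.999, -0.042, -0.0], [-0.042, 0.999, 0.0], [0.0, 0.0, -1.0]]
force: [-0.8, -0.2, -1.9]
opening: 0.754
grasp_force: 30.0
```

>>> send_rows(
  moves=[
    [0,0,0.003,0,0,0],
    [0,0,0.005,0,0,0],
    [0,0,0.005,0,0,0],
  ],
)

```text
time_s: 66.35
position: [0.4482, 0.2974, 0.0599]
tcp_rot: [[-0.999, -0.042, 0.0], [-0.042, 0.999, 0.0], [-0.0, 0.0, -1.0]]
force: [-1.6, -1.0, 7.1]
opening: 0.753
grasp_force: 30.0
```

Standing. Release, rise, move aside and check.

>>> send_rows(
  moves=[
    [0,0,0,0,0,0],
    [0,0,0,0,0,0],
    [0,0,0,0,0,0],
    [0,0,0,0,0,0],
    [0,0,-0.04,0,0,0],
    [0,0,-0.16,0,0,0],
    [0,0,-0.3,0,0,0],
    [0,0,-0.5,0,0,0],
    [0,0,-0.55,0,0,0],
    [0,0,-0.55,0,0,0],
  ],
  grip=1,
)

```text
time_s: 67.35
position: [0.4501, 0.2982, 0.1998]
tcp_rot: [[-0.999, -0.042, 0.007], [-0.042, 0.999, 0.003], [-0.007, 0.002, -1.0]]
force: [-0.4, -0.9, -1.9]
opening: 0.997
grasp_force: 0.0
```

>>> send_rows(
  moves=[
    [0,-0.15,0,0,0,0],
    [0,-0.3,0,0,0,0],
    [0,-0.5,0,0,0,0],
    [0,-0.7,0,0,0,0],
    [0,-0.9,0,0,0,0],
    [0,-1.0,0,0,0,0],
    [0,-1.0,0,0,0,0],
    [0,-1.0,0,0,0,0],
  ],
)

```text
time_s: 68.15
position: [0.4577, 0.0476, 0.1954]
tcp_rot: [[-0.999, -0.04, -0.003], [-0.04, 0.999, 0.001], [0.003, 0.001, -1.0]]
force: [-0.8, 0.5, -0.2]
opening: 0.999
grasp_force: 0.0
```

```bash
python3 -c "
from h import *
p,d,ci=look(); cv2.imwrite('pics/top9.png',p[:,:,::-1])"
```

```text
handle 64 [-0.1415  0.0005] [0.0137 0.0258] mean [-0.1414  0.0002] world [ 0.5979 -0.1229  0.126 ]
pad x range [-0.1345  0.0295] y [-0.0254 -0.0004  0.0257]
lid px 589 318 z 0.1023 xy [ 0.2524 -0.7326  0.1005] clamp [-0.7364  0.3704] r 0.0659
lid px 457 285 z 0.0988 xy [ 0.3348 -0.4038  0.097 ] clamp [-0.4112  0.2746] r 0.0294
lid px 182 240 z 0.1082 xy [0.4482 0.2964 0.1064] clamp [0.2837 0.1326] r 0.0311
lid px 193 201 z 0.0998 xy [0.5492 0.272  0.098 ] clamp [0.2551 0.0327] r 0.0301
```

View pics/top9.png

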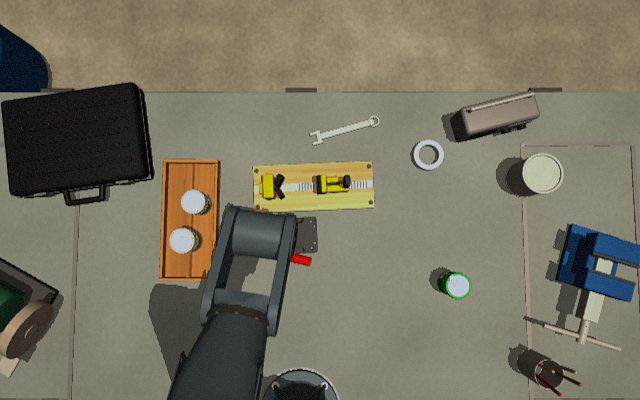

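Both jars stand upright in the crate, at (182,240) and (193,201). Jar_a was knocked about 37 mm but is still upright inside, its lid height unchanged. The clamp is about 85 mm open and the bystanders are in place.

```bash
python3 -c "
from rig import ticket
print(ticket.hand_in())"
```

```text
the job is handed in; nothing more can be done
None
```

Job handed in (no verdict came back): jar_a and jar_b, the only two jars present, were each clamped, their lids turned until the torque jumped at the stop, and stood upright in the crate; the clamp is open about 85 mm.

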